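# Put the blender's battery pack on the charging stand

### The job

The cordless blender's battery pack is empty. Press down the spring catch in front of it on the blender base so that the pack pops loose, slide the pack out of the rail, and slide it, same end first, up the leaning rail of the charging stand until it is fully home and the stand's catch has snapped up behind it. Do not ram the pack against the stand, leave the pepper mill, mug and ramekin alone, and let go at the end.

Things in the scene. Friction and masses are not known exactly. Their poses are not given: they have to be found in the camera images.
- pack_center (a point): Centre of the battery pack, a grey block on a slick black foot, 110 x 52 x 52 mm (x, y, z), 0.22 to 0.4 kg; 26 mm above its underside. x = slide-in direction, z up. From below: foot plate 6 mm thick, 50 mm wide (leading 12 mm: 40 mm wide); neck 34 mm wide up to 22 mm; plain body 52 mm wide from 22 to 52 mm, gripped across its y sides. Starts latched in the blender base.
- blender: Blender base, fixed: white round motor body 112 mm across, 127 mm high, its axis 117 mm along +x, with a level rail in front. Origin on the worktop below the seat; x = level slide-in direction, roughly away from the robot. Once the catch is fully pressed, a spring plunger in the rail's end pushes the pack 12 mm out, the catch no longer holds it, and the pack may sit pitched by up to 4 degrees.
- blender_seat (a point): On the rail floor, 50 mm above the worktop, below the latched pack's centre (within 2 mm). Rail in this frame: floor x -56 to 58 mm, 74 mm wide; walls 54 mm apart with lips 40 mm apart above the pack's foot (9.5 to 15 mm up, ends turned up to 17.5) from x -2 to 58; walls without lips, flared to 85 mm over all, from x -22 to 0. Drawn back 60 mm or more, the pack lifts out upwards.
- blender_catch_pad (a point): Pressing point on the blender's catch: a black tongue 34 mm wide that sticks out of the rail's open end, 55 to 105 mm in front of the seat, 1 mm below the rail floor, nothing beneath. This point is 92 mm in front of the seat. At its inner end (57 to 64 mm) a nose, 7 mm proud of the floor and ramped on the outside, holds the pack's outer end.
- blender_catch (a joint): Downward travel of the blender's catch, m: 0 = up (holding), 0.009 = hard stop. Spring: 1.5 N at first, 3.5 N at the stop, plus about 2 N of rubbing on the pack's end. It frees the pack at about 0.007; press to the stop (a push of 10 to 15 N is plenty). Springs up again when let go.
- charger: Charging stand, fixed: white foot 150 x 104 mm and post carrying a rail exactly like the blender's (same floor, walls, lips, flares, catch and plunger), leaned so that it rises 30 degrees towards +x, open at its low end. Origin on the worktop below the seat; x roughly away from the robot, level.
- charger_seat (a point): On the leaned rail floor, 108 mm above the worktop. x = slide-in direction, rising 30 degrees; z = normal of the floor. A latched pack's centre is here at x -2 mm, y 0 (+-2), z 26 to 27 mm, axes along these (while sliding in: z 26 to 29). The catch snaps once the pack has come past x -2 mm; the hard stop is at x +3 mm. An unlatched pack is pushed 12 mm out again and may slide off.
- charger_catch_pad (a point): Pressing point on the stand's catch, a tongue like the blender's, 92 mm in front of (below) the seat along the rail. A pack lowered onto the rail's lower part (centre at x -60 mm, between the flares) or slid in over the ramp pushes the catch down itself. Sliding takes a few N, the last 12 mm, against the plunger, 6 to 20 N; pressing into the floor makes it stick.
- charger_catch (a joint): Travel of the stand's catch into the floor, m: 0 = up, 0.009 = hard stop; about 0.007 while a pack lies over its nose, back near 0 when it has snapped behind the pack.
- ramekin: Bystander: white ramekin, 66 mm across, 34 mm high; origin at the underside.
- pepper_mill: Bystander: turned wooden pepper mill, 58 mm across, 145 mm high; origin at the underside.
- mug: Bystander: white mug, 92 x 127 mm with handle, 95 mm high; origin at the underside.
- pack_front (a point): Middle of the pack's leading end face (the end that goes in first, with the 40 mm wide foot tip), 55 mm along x from pack_center.

How it is judged:
On the way, in this order (a step that is already met when the one before it is completed fails the run):
1. the blender's catch is pressed down with the pack still in the rail (value of joint blender_catch above 0.006 m and x of pack_center in the frame of blender_seat above -0.03 m), for 0.05 s.
2. the pack has left the blender's rail (distance between pack_center and blender_seat above 0.1 m), for 0.1 s.
At the end, for the whole second after the job is handed in: The pack rests in the stand's rail, lengthwise, leading end first: its centre from 6 mm short of to 5 mm beyond the seat point along the rail (latched: 2 mm short), within 5 mm across, 20 to 32 mm above the floor of the rail; the stand's catch is up behind it (under 3 mm depressed) (x of pack_center in the frame of charger_seat between -0.006 and 0.005 m and y of pack_center in the frame of charger_seat between -0.005 and 0.005 m and z of pack_center in the frame of charger_seat between 0.02 and 0.032 m and angle between the x axis of pack_center and the x axis of charger_seat, either way round below 0.08 rad and x of pack_front in the frame of charger_seat above 0.04 m and value of joint charger_catch below 0.003 m and linear speed of pack below 0.01 m/s); the robot touches nothing.
It fails at once if the pack is rammed against the stand with more than 80 N (contact force between pack and charger above 80 N).
It fails at once if the ramekin is moved more than 30 mm (distance of ramekin from where it was at the start of the episode above 0.03 m).
It fails at once if the pepper mill is moved more than 30 mm (distance of pepper_mill from where it was at the start of the episode above 0.03 m).
It fails at once if the mug is moved more than 30 mm (distance of mug from where it was at the start of the episode above 0.03 m).
It also fails if it takes over 54 s, if anything falls off the work surface, if the arm or the gripper's body presses on something with over 40 N, if the wrist force passes 120 N, or if a joint passes its speed limit or range.

### The arm

A 6-joint arm with a two-finger parallel gripper is mounted at the origin on a cart in front of the work surface, level with it; the furniture and walls round the work are solid. World frame = base frame: x ahead of the robot, y to its left, z up, the work surface at z = 0. Lengths are in m, angles in rad, forces in N, time in s.
With the tool pointing down it reaches from about 0.375 to 0.9 m from the base axis. Payload 3.1 kg.
Tool frame: the origin (TCP) lies on the centre line of the jaws, within the pads' length; the fingertips stand 8 mm ahead of it and the grasp point (between the pads) lies 11 mm behind it (robot.tip_extent is the distance from the TCP to the fingertips, in m); y points along the fingers, z is the direction in which the jaws open and shut, and the axes are right-handed (so a half turn about y gives the same grasp; the last joint's range is limited). The gripper opens to 87 mm and grips with 3 to 60 N. Pads are 19 mm wide; open, the fingers measure 117 mm over their backs; the gripper's body (75 mm by 190 mm) begins 51 mm behind the grasp point.
Start: joints at [-1.47, 0.527, 1.433, -0, 1.181, -0.178], TCP at [0.173, -0.601, 0.231] pointing down, gripper open.
Joint ranges: [-3.08, 3.08], [-0.75, 2.2], [0.22, 2.44], [-1.43, 4.57], [0, 2.65], [-2.85, 2.85]. Speed limits (rad/s): [2.79, 2.79, 3.14, 3.14, 3.14, 3.14].

### API

Orientations are given as a unit quaternion [x, y, z, w].
In Python, from rig import robot gives the robot as it stands.
- The arm moves only by the shell command python3 -m crank 'ROWS' [FORCE]. ROWS is JSON, a list that holds one entry, the list of rows, each a list of 7 numbers: the turn, a rotation vector about the tool's x, y, z in degrees, then the shift along the tool's x, y, z in m, then the opening in per cent of the stroke, from 0 (shut) to 100 (fully open). In form: [[[ax, ay, az, dx, dy, dz, gripper], ...]]. A call has exactly 5 rows; each row shifts and turns the commanded pose from where the row before left it, along the tool's axes as they then stand; what a row does not reach is not made up. A row lasts 1/8 s, in which the tool goes at most 62.5 mm and 10.7 degrees, less where a joint would pass 70% of its speed; a pose out of reach is approached as far as the arm can. A call with a gripper value outside its range is refused whole. The fingers move at their own pace and stop on an object; FORCE is the grip in N (left out, the last holds). Time passes only in rows, so rows that do not move let the fingers close, or fill a call up. It gives the time, the measured TCP pose, the force and the opening at its end, in the units of the state.
- robot.get_obs(): the state, without advancing time (a new reading comes with each control period).
- robot.camera(name): name is "side" or "top"; returns a dict with "img" (400x640x3 uint8, red, green, blue), "K" (3x3 intrinsics, pixels), "R" (3x3) and "t" (3): a world point X has camera coordinates R X + t. Camera axes: x right, y down, z forward; pixel columns grow to the right and rows downward; lengths in m; the calibration is good to about 2 mm. A picture is of the moment at which its call begins. There is no depth.
- robot.hand_in(): hands the job in, once; it reports no verdict.
Trained networks look in a picture, given as the dict that the camera call returned (one of the last four; its "shot" number tells which), for a name from the list of things; names that differ only in an ending like _2 or _b are one class to them, and where a whole thing is asked for, a point or a joint stands for the part that bears it (a point fixed in the world has none). Each returns a list of dicts, best first, with "conf" (0 to 1); they miss things now and then, are a little off and sometimes report something else, mostly with a low value. They report only what shows in the picture. A call takes as long as a camera call.
- robot.spot_in(picture, thing): "at" ([row, column] in pixels, amid what is visible of it).
The state is a dict: "time": time; "q": joint angles; "joint_velocities": joint speeds; "joint_torque": joint torques, N m; "position": TCP position; "tool_rot": TCP orientation; "ft_force": force on the tool from outside, world axes, zero at the start; "moment": the same for the moment, N m; "grip_width": finger opening in m.
Only numpy, scipy, OpenCV 4.12 (cv2) and the standard library are available. Lean on these libraries where they do the work, as an engineer would, in place of code of your own. Each camera call takes 0.05 s, during which the arm holds its last target.

## Working session

There is one attempt and no reset: what is moved stays moved. The work goes in short steps, Python scripts to look and compute and a shell command to move; the robot and the scene stay as the last step left them, time stands still between calls to the robot, and variables do not carry over. Pictures are saved under pics/ and viewed, and the job is handed in when it is done.

```bash
ls; mkdir -p pics
python3 - <<'E'
from rig import robot
import cv2
o=robot.get_obs();print(o)
print(robot.tip_extent)
for n in("side","top"):
    c=robot.camera(n);cv2.imwrite(f"pics/{n}0.png",c["img"][:,:,::-1]);print(n,c["K"],c["R"],c["t"],c["shot"])
    for th in("pack_center","blender","blender_seat","blender_catch_pad","charger","charger_seat","charger_catch_pad","ramekin","pepper_mill","mug","pack_front"):
        try:print(th,[(d["at"],round(d["conf"],2)) for d in robot.spot_in(c,th)[:3]])
        except Exception as e:print(th,e)
E
```

```text
pics
{'time': 0.0, 'q': array([-1.46951609e+00,  5.28466971e-01,  1.43388292e+00, -5.14502143e-06,
        1.18137605e+00, -1.78485131e-01]), 'joint_velocities': array([-0.00070091,  0.00032706, -0.00055085,  0.00011911, -0.0003353 ,
       -0.00209493]), 'joint_torque': array([ 1.27501571e-04, -4.40043247e+01, -1.76593262e+01,  6.34314143e-02,
        5.82387589e-02, -1.71334655e-04]), 'position': array([ 0.17254524, -0.59998164,  0.22957728]), 'tool_rot': array([-0.09856294,  0.70095326, -0.69944579,  0.0986178 ]), 'ft_force': array([ 0.40943508,  0.25533399, -0.50925926]), 'moment': array([-0.01964597, -0.00510059,  0.01570396]), 'grip_width': 0.08696617821424248}
0.008
side [[484.07655414   0.         310.55960749]
 [  0.         484.07655414 210.30521234]
 [  0.           0.           1.        ]] [[ 0.9934534  -0.11346219  0.01329206]
 [-0.05896756 -0.60897358 -0.79099558]
 [ 0.09784261  0.78503344 -0.61167746]] [-0.52427191  0.19728192  0.87372506] 1
pack_center [([300.8, 369.2], 0.97)]
blender [([311.4, 429.7], 0.94)]
blender_seat [([308.9, 427.3], 0.57)]
blender_catch_pad [(
[... 366 characters left out ...]
0.           0.           1.        ]] [[-2.42747957e-02 -9.99701852e-01 -2.63449011e-03]
 [-9.94753578e-01  2.44164394e-02 -9.93436241e-02]
 [ 9.93783299e-02  2.09122286e-04 -9.95049699e-01]] [0.18549885 0.57094786 0.88206032] 2
pack_center [([173.2, 428.3], 0.58)]
blender [([131.6, 415.4], 0.88)]
blender_seat [([131.7, 416.0], 0.92), ([205.4, 428.8], 0.73)]
blender_catch_pad [([205.0, 430.5], 0.57)]
charger [([177.5, 292.7], 0.66), ([209.0, 289.1], 0.41)]
charger_seat [([174.1, 289.6], 0.7)]
charger_catch_pad [([209.8, 288.6], 0.53)]
ramekin [([259.3, 366.3], 0.96)]
pepper_mill [([167.1, 225.3], 0.75)]
mug [([208.2, 289.7], 0.68), ([245.1, 207.5], 0.67)]
pack_front [([168.3, 424.0], 0.55)]
```

View pics/side0.png

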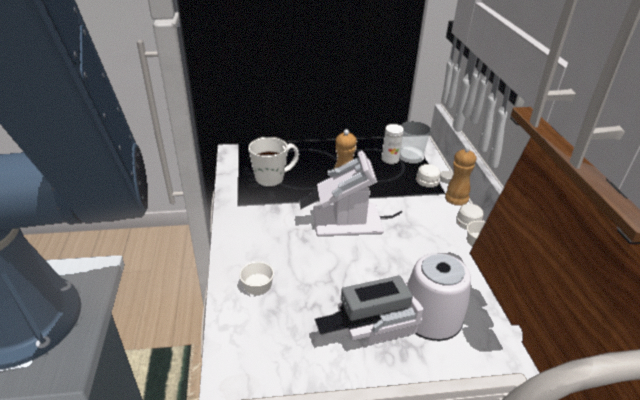

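View pics/top0.png

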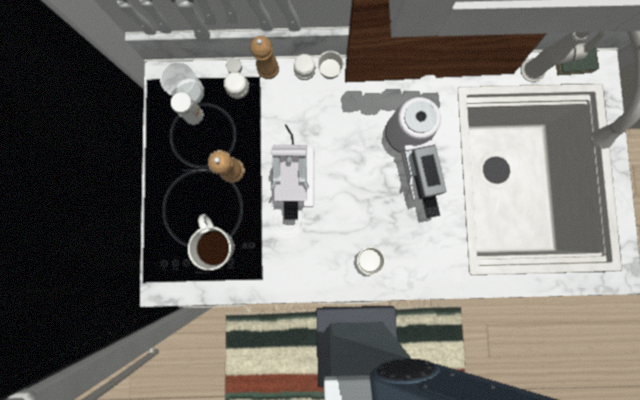

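Run:
```python
import cv2
s=cv2.imread("pics/side0.png");t=cv2.imread("pics/top0.png")
cv2.imwrite("pics/s1.png",cv2.resize(s[230:400,290:490],None,fx=4,fy=3.5,interpolation=cv2.INTER_CUBIC))
cv2.imwrite("pics/s2.png",cv2.resize(s[100:250,230:430],None,fx=4,fy=4,interpolation=cv2.INTER_CUBIC))
cv2.imwrite("pics/t1.png",cv2.resize(t[90:240,250:450],None,fx=4,fy=4,interpolation=cv2.INTER_CUBIC))
```

```text
(no output)
```

Side view: blender pack at about (300,375) px (row, column), blender motor (295,438), stand (195,345). Top view: pack at (172,428), catch tongue (207,430), stand (175,290), stand tongue (211,290), ramekin (261,368).

View pics/s1.png

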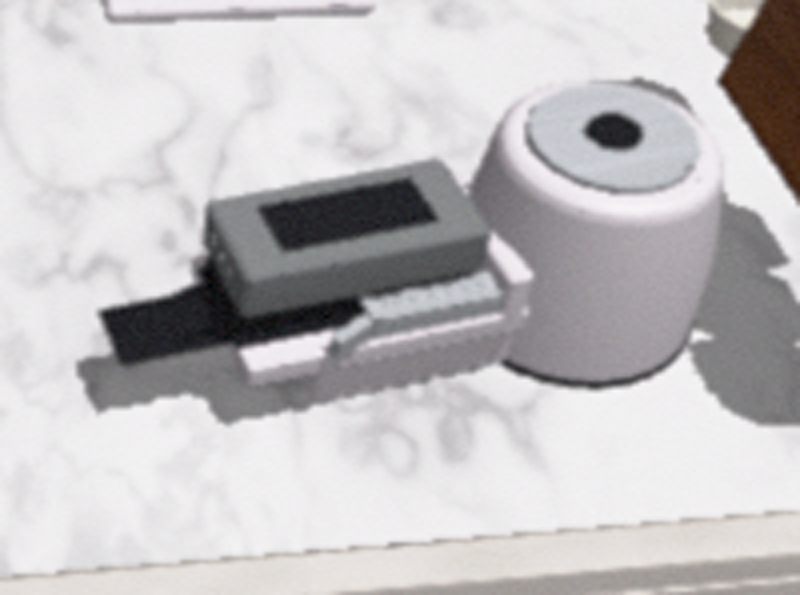

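View pics/s2.png

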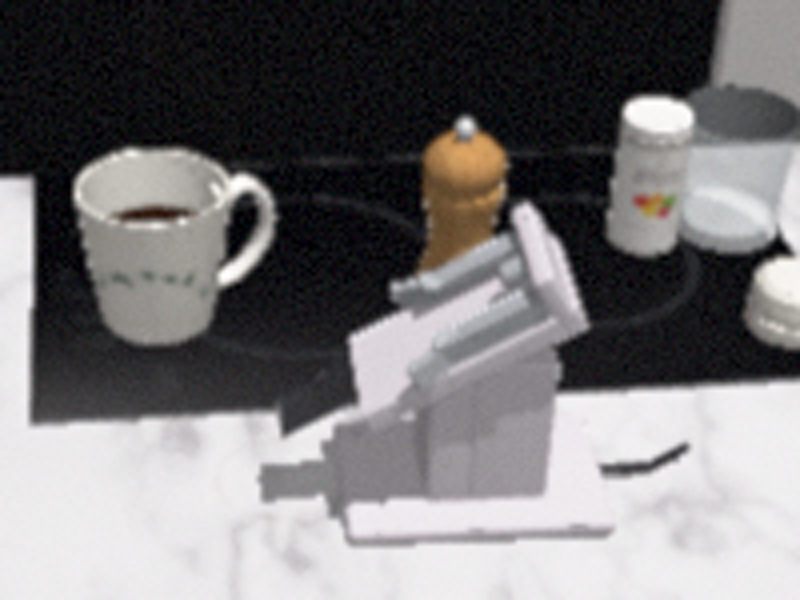

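View pics/t1.png

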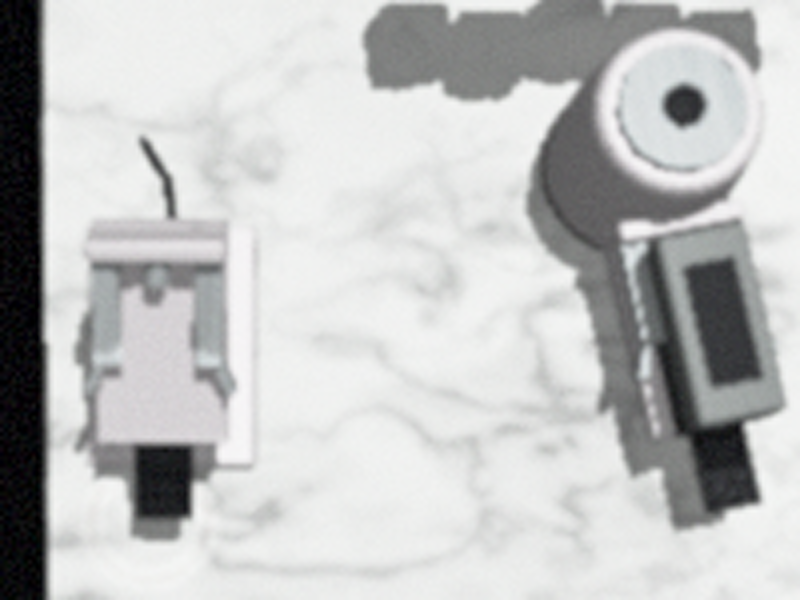

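```bash
cat > h.py <<'E'
import numpy as np,cv2
from scipy.optimize import least_squares
from scipy.spatial.transform import Rotation as Ro
CAM={"side":(np.array([[484.07655414,0,310.55960749],[0,484.07655414,210.30521234],[0,0,1]]),np.array([[0.9934534,-0.11346219,0.01329206],[-0.05896756,-0.60897358,-0.79099558],[0.09784261,0.78503344,-0.61167746]]),np.array([-0.52427191,0.19728192,0.87372506])),
"top":(np.array([[379.63620057,0,314.95414496],[0,379.63620057,200.04566552],[0,0,1]]),np.array([[-2.42747957e-02,-9.99701852e-01,-2.63449011e-03],[-9.94753578e-01,2.44164394e-02,-9.93436241e-02],[9.93783299e-02,2.09122286e-04,-9.95049699e-01]]),np.array([0.18549885,0.57094786,0.88206032]))}
def proj(n,X):
    K,R,t=CAM[n];c=np.atleast_2d(X)@R.T+t;p=c@K.T;return p[:,:2]/p[:,2:]
def frame(p,pitch):  # x,y,z,yaw ; pitch: rise deg
    R=Ro.from_euler('z',p[3])*Ro.from_euler('y',-np.deg2rad(pitch))
    return lambda L:R.apply(np.atleast_2d(L)/1000)+np.array(p[:3])
def fit(obs,pitch,p0):
    def f(p):
        F=frame(p,pitch);return np.concatenate([(proj(n,F(L))[0]-np.array(uv)) for n,L,uv in obs])
    r=least_squares(f,p0,loss='soft_l1');return r.x,r.fun.reshape(-1,2)
def draw(img,n,F,boxes,off,sc,out):
    im=cv2.resize(img[off[1]:off[1]+150,off[0]:off[0]+200],None,fx=sc,fy=sc,interpolation=cv2.INTER_CUBIC)
    for poly in boxes:
        q=(proj(n,F(np.array(poly,float)))-off+.5)*sc
        cv2.polylines(im,[np.round(q).astype(int)],len(poly)>2,(0,0,255),1,cv2.LINE_AA)
    cv2.imwrite(out,im)
def rect(x0,x1,y,z):return [(x0,-y,z),(x1,-y,z),(x1,y,z),(x0,y,z)]
RAIL=[rect(-56,58,37,0),rect(-105,-64,17,-1),[(-2,20,15),(58,20,15)],[(-2,-20,15),(58,-20,15)],[(-22,-27,9),(58,-27,9)]]
PACK=[rect(-55,55,26,52),rect(-55,55,26,22)]
E
cat > fit0.py <<'E'
from h import *
S=lambda u,v:(290+u/4-.4,230+v/3.5-.4)
S2=lambda u,v:(230+u/4-.4,100+v/4-.4)
T=lambda u,v:(250+u/4-.4,90+v/4-.4)
ob=[("side",(-55,26,52),S(212,203)),("side",(-55,-26,52),S(243,282)),("side",(55,26,52),S(437,160)),("side",(55,-26,52),S(490,232)),
("top",(55,26,52),T(655,240)),("top",(55,-26,52),T(742,222)),("top",(-55,26,52),T(693,428)),("top",(-55,-26,52),T(783,407)),
("side",(-105,17,-1),S(100,312)),("side",(-105,-17,-1),S(122,362)),("top",(-105,17,-1),T(708,512)),("top",(-105,-17,-1),T(760,500)),
("side",(117,0,77),S(612,130)),("top",(117,0,77),T(685,104))]
pb,r=fit(ob,0,[.6,-.3,.05,-.1]);print("blender",pb.round(4));print(r.round(1).tolist())
oc=[("top",(-56,37,0),T(97,443)),("top",(-56,-37,0),T(227,443)),("top",(-105,17,-1),T(135,515)),("top",(-105,-17,-1),T(190,517)),("top",(-2,20,15),T(120,362)),("top",(-2,-20,15),T(195,362)),
("side",(-56,37,0),S2(350,343)),("side",(-105,17,-1),S2(280,400)),("side",(-105,-17,-1),S2(283,433))]
pc,r=fit(oc,30,[.6,.05,.108,0]);print("charger",pc.round(4));print(r.round(1).tolist())
s=cv2.imread("pics/side0.png");t=cv2.imread("pics/top0.png")
draw(s,"side",frame(pb,0),RAIL+PACK,(290,230),4,"pics/o_bs.png")
draw(t,"top",frame(pb,0),RAIL+PACK,(300,90),4,"pics/o_bt.png")
draw(s,"side",frame(pc,30),RAIL,(230,100),4,"pics/o_cs.png")
draw(t,"top",frame(pc,30),RAIL,(230,90),4,"pics/o_ct.png")
E
python3 fit0.py
```

```text
blender [ 0.6293 -0.0854  0.0443  0.1767]
[[-1.4, -0.3], [1.7, 0.1], [2.0, -0.8], [2.2, 0.2], [-1.1, -0.7], [-0.3, -0.8], [0.6, -0.1], [0.9, 0.5], [-0.7, -0.4], [-0.3, 0.8], [-0.9, 1.3], [0.2, 1.5], [0.1, 0.7], [-0.5, 1.2]]
charger [ 0.6204  0.2267  0.1038 -0.0344]
[[-0.2, -0.4], [-0.2, -0.1], [-0.3, 0.7], [0.6, 0.3], [0.2, 0.2], [-0.2, 0.3], [0.6, -0.8], [0.1, -0.1], [0.3, 0.9]]
```

Run:
```python
import cv2,numpy as np
for a in"bc":
    s=cv2.imread(f"pics/o_{a}s.png");t=cv2.imread(f"pics/o_{a}t.png")
    cv2.imwrite(f"pics/oo_{a}s.png",s);cv2.imwrite(f"pics/oo_{a}t.png",t)
```

```text
(no output)
```

View pics/o_bs.png

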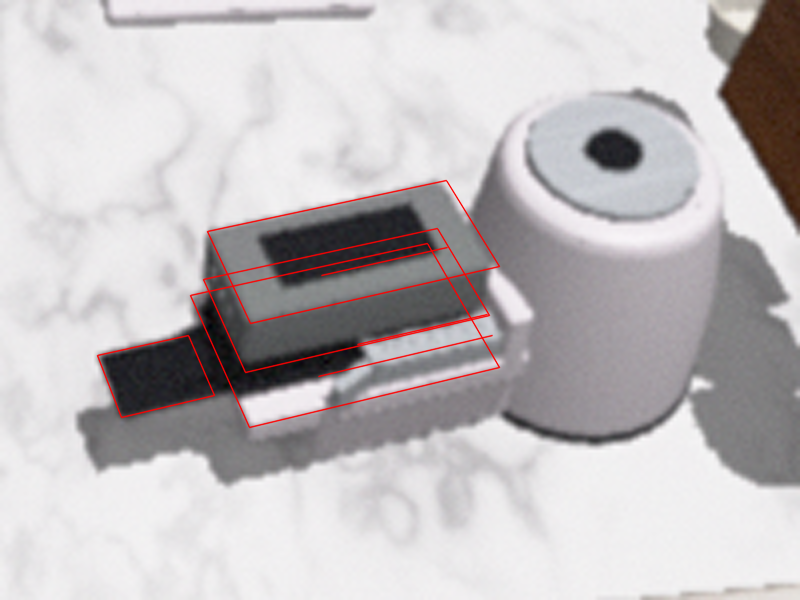

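View pics/o_bt.png

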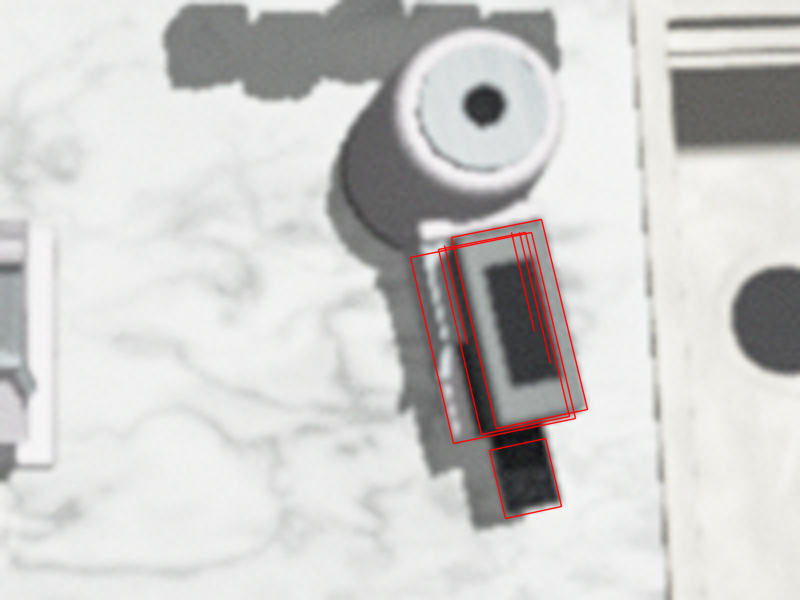

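View pics/o_cs.png

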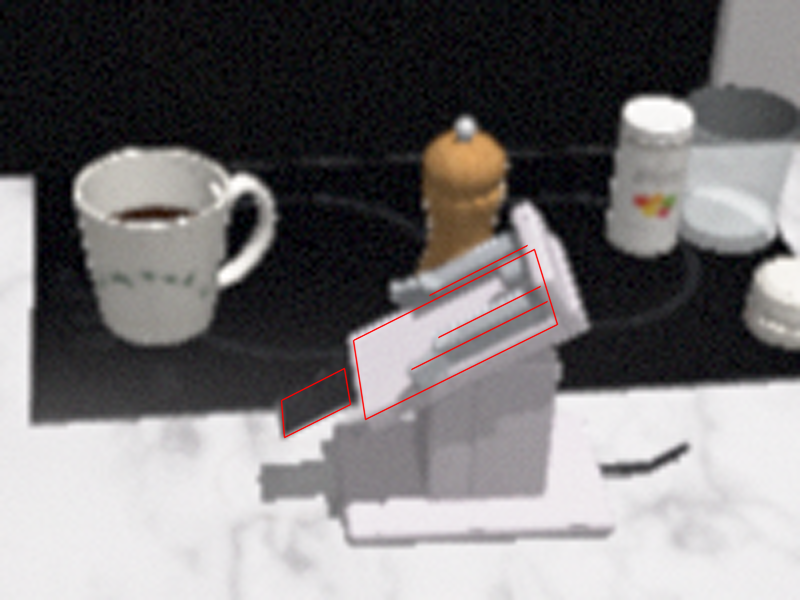

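View pics/o_ct.png

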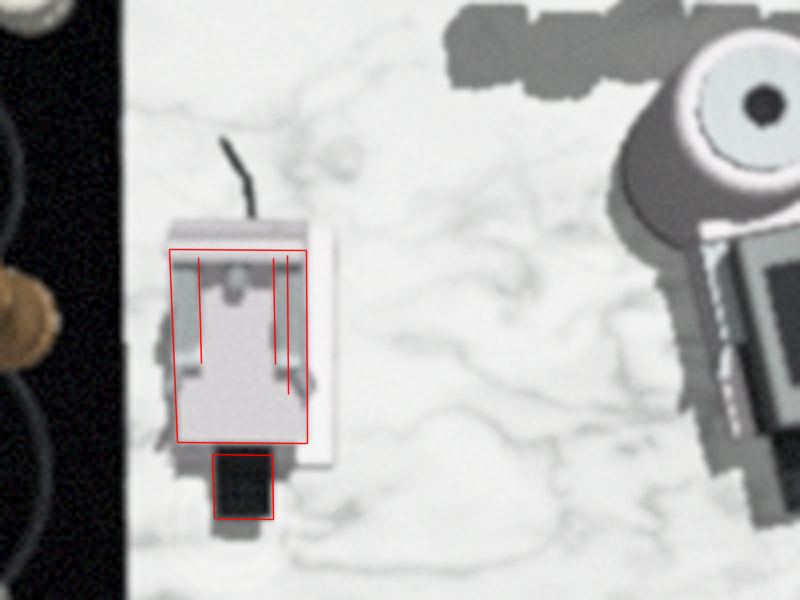

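Overlays: the blender model (yaw about 10°) and the charger model (yaw about -2°) sit on the image within 1–2 px. Fitted heights come out about 5 mm lower than the text's. Next I'll check that against the gripper's known pose in the same cameras.

```bash
cat >> h.py <<'E'
def ray(n,uv,z):
    K,R,t=CAM[n];d=R.T@np.linalg.inv(K)@np.array([uv[0],uv[1],1]);C=-R.T@t
    return C+d*(z-C[2])/d[2]
def tri(uvs):
    A=[];b=[]
    for n,uv in uvs:
        K,R,t=CAM[n];P=K@np.c_[R,t]
        for i in(0,1):r=P[i]-uv[i]*P[2];A.append(r[:3]);b.append(-r[3])
    return np.linalg.lstsq(np.array(A),np.array(b),rcond=None)[0]
def plan(o,Rt,pt,base=None):
    "rel turn (deg rotvec tool) and shift in current tool axes"
    R0=Ro.from_quat(o["tool_rot"]);p0=o["position"]
    rv=np.rad2deg((R0.inv()*Rt).as_rotvec());sh=R0.inv().apply(pt-p0);return rv,sh
E
python3 - <<'E'
from h import *
print("foot edge",ray("top",(250+252/4,90+225/4),.01),ray("top",(250+252/4,90+465/4),.01))
print("mill head",tri([("top",(218,161)),("side",(346,139))]))
print("mill base?",ray("top",(233,172),.0))
print("mug rim",ray("top",(210,248),.095),"ramekin",ray("top",(369,260),.034))
print("faucet",ray("top",(600,135),.2))
from rig import robot
o=robot.get_obs();print(Ro.from_quat(o["tool_rot"]).as_matrix().round(3))
E
```

```text
foot edge [0.71151964 0.17310539 0.01      ] [0.56205035 0.17665833 0.01      ]
mill head [0.65534016 0.37976874 0.12426518]
mill base? [0.65347854 0.37419874 0.        ]
mug rim [0.46847754 0.40461195 0.095     ] ramekin [0.43029102 0.04813361 0.034     ]
faucet [ 0.67346376 -0.39454509  0.2       ]
[[-0.961  0.     0.276]
 [-0.276 -0.    -0.961]
 [-0.    -1.     0.   ]]
```

```bash
cat >> h.py <<'E'
PB=[0.6293,-0.0854,0.0475,0.1767]
PC=[0.6204,0.2267,0.106,-0.029]
def toolR(yaw,lean):
    "lean deg: approach direction tilted forward (+x of frame)"
    l=np.deg2rad(lean);c,s=np.cos(yaw),np.sin(yaw)
    bx=np.array([c,s,0]);by=np.array([-s,c,0])
    y=bx*np.sin(l)+np.array([0,0,-np.cos(l)]);z=-by;x=np.cross(y,z)
    return Ro.from_matrix(np.c_[x,y,z])
def show(o,Rt,pt):
    rv,sh=plan(o,Rt,pt);print("turn",rv.round(2),"shift(tool now)",sh.round(4),"dist",np.linalg.norm(sh).round(4), "shift(tool after)",Rt.inv().apply(pt-o["position"]).round(4))
def st(o):print("t",round(o["time"],2),"pos",o["position"].round(4),"F",o["ft_force"].round(1),"w",round(o["grip_width"],4),"M",o["moment"].round(2))
E
python3 - <<'E'
from h import *
from rig import robot
o=robot.get_obs()
Rt=toolR(PB[3],15);tip=frame(PB,0)((-94,0,60))[0];tcp=tip-.008*Rt.as_matrix()[:,1];print(tip,tcp)
show(o,Rt,tcp)
E
```

```text
[ 0.53676366 -0.1019235   0.1075    ] [ 0.53472535 -0.10228747  0.11522741]
turn [ 0.77  5.87 14.99] shift(tool now) [-0.4856  0.1153 -0.3791] dist 0.6268 shift(tool after) [-0.3991  0.2263 -0.427 ]
```

```bash
python3 -m crank '[[[0,0,0,-0.045,0,-0.035,0],[0,0,0,-0.045,0,-0.035,0],[0,0,0,-0.045,0,-0.035,0],[0,0,0,-0.045,0,-0.035,0],[0,0,0,-0.045,0,-0.035,0]]]' 20
```

```text
time: 1.82
position: [0.3415, -0.369, 0.2308]
tool_rot: [0.098, -0.7, 0.7, -0.099]
ft_force: [-0.0, -0.9, 0.1]
grip_width: 0.045
```

```bash
python3 -m crank '[[[0,0,0,-0.045,0,-0.035,0],[0,0,0,-0.045,0,-0.035,0],[0,0,0,-0.045,0,-0.035,0],[0,0,0,-0.045,0,-0.035,0],[0,0,0,-0.045,0,-0.035,0]]]'
```

```text
time: 2.45
position: [0.5096, -0.1385, 0.2308]
tool_rot: [0.098, -0.7, 0.7, -0.099]
ft_force: [1.1, -0.3, 0.9]
grip_width: 0.0018
```

```bash
python3 -m crank '[[[0,0,0,-0.035,0.03,-0.029,0],[0.26,1.95,5,0,0.03,0,0],[0.26,1.95,5,0,0,0,0],[0.26,1.95,5,0,0,0,0],[0,0,0,0,0,0,0]]]'
python3 - <<'E'
from h import *
from rig import robot
o=robot.get_obs();st(o)
Rt=toolR(PB[3],15);tip=frame(PB,0)((-94,0,30))[0];tcp=tip-.008*Rt.as_matrix()[:,1]
show(o,Rt,tcp)
E
```

```text
time: 3.08
position: [0.5326, -0.1022, 0.1702]
tool_rot: [0.03, 0.707, -0.69, 0.153]
ft_force: [-0.4, 0.0, -0.1]
grip_width: 0.0004
t 3.08 pos [ 0.5326 -0.1022  0.1702] F [-0.4  0.  -0.1] w 0.0004 M [0.02 0.15 0.  ]
turn [ 0.07 -0.05  0.12] shift(tool now) [0.0198 0.0826 0.0006] dist 0.085 shift(tool after) [0.0199 0.0826 0.0005]
```

```bash
python3 -m crank '[[[0,0,0,0.006,0.026,0,0],[0,0,0,0.006,0.026,0,0],[0,0,0,0,0,0,0],[0,0,0,0,0,0,0],[0,0,0,0,0,0,0]]]'
python3 - <<'E'
from h import *
from rig import robot
o=robot.get_obs();st(o)
R0=Ro.from_quat(o["tool_rot"]).as_matrix();tip=o["position"]+.008*R0[:,1]
print(tip)
# four tip corners
P=[tip+R0@np.array([a*.0095,0,b*.015]) for a,b in((1,1),(1,-1),(-1,-1),(-1,1))]
for n,off in(("side",(250,200)),("top",(330,80))):
    c=robot.camera(n);im=c["img"][:,:,::-1].copy();cv2.imwrite(f"pics/{n}1.png",im)
    print(np.abs(c["t"]-CAM[n][2]).max())
    z=cv2.resize(im[off[1]:off[1]+150,off[0]:off[0]+200],None,fx=4,fy=4,interpolation=cv2.INTER_CUBIC)
    q=(proj(n,np.array(P))-off+.5)*4;cv2.polylines(z,[q.round().astype(int)],True,(0,0,255),1,cv2.LINE_AA)
    q=(proj(n,frame(PB,0)(np.array(RAIL[1],float)))-off+.5)*4;cv2.polylines(z,[q.round().astype(int)],True,(0,255,0),1,cv2.LINE_AA)
    cv2.imwrite(f"pics/{n}1z.png",z)
E
```

```text
time: 3.7
position: [0.5369, -0.1025, 0.1184]
tool_rot: [0.031, 0.706, -0.691, 0.155]
ft_force: [0.1, 0.1, 0.6]
grip_width: 0.0003
t 3.7 pos [ 0.5369 -0.1025  0.1184] F [0.1 0.1 0.6] w 0.0003 M [ 0.01  0.15 -0.  ]
[ 0.53892489 -0.10210774  0.11066766]
3.960334615804584e-09
3.757564925876977e-09
```

View pics/side1z.png

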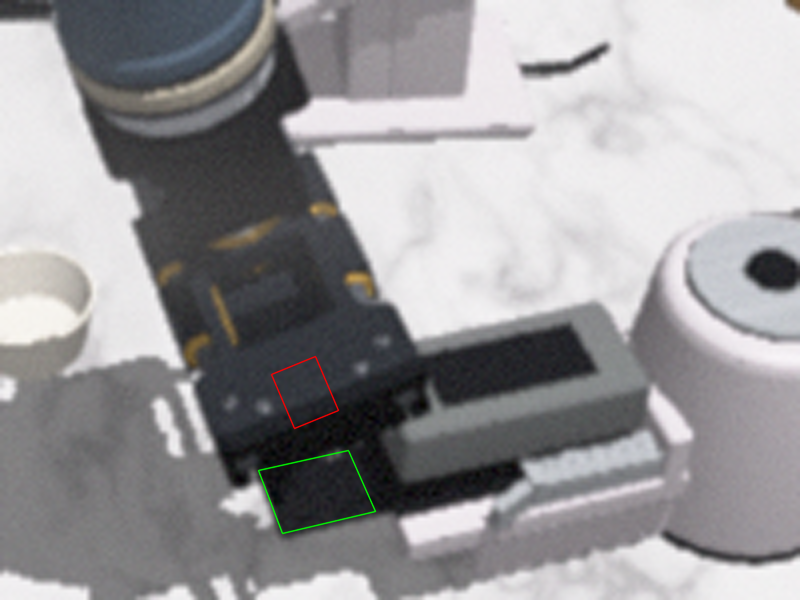

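View pics/top1z.png

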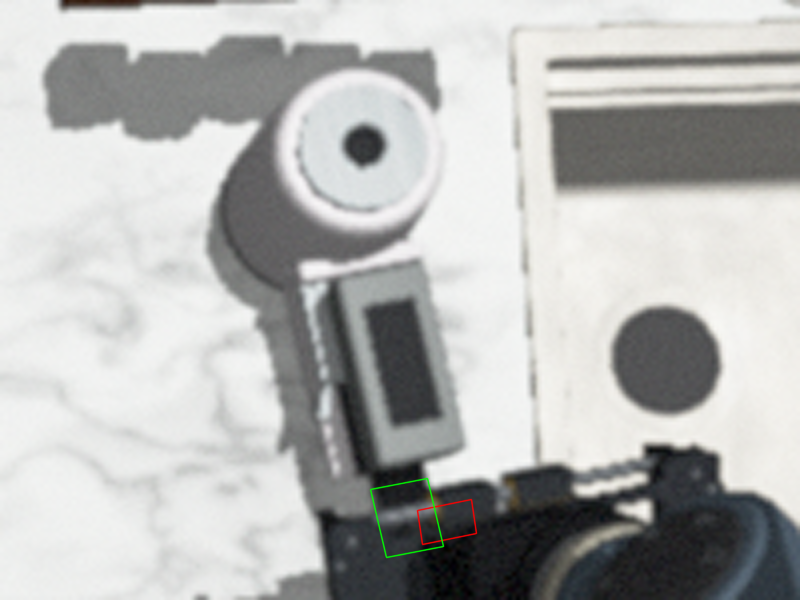

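```bash
python3 -m crank '[[[0,0,0,0.006,0.021,0,0],[0,0,0,0.0055,0.019,0,0],[0,0,0,0.001,0.004,0,0],[0,0,0,0.0005,0.002,0,0],[0,0,0,0,0,0,0]]]'
python3 - <<'E'
from h import *
from rig import robot
o=robot.get_obs();st(o)
R0=Ro.from_quat(o["tool_rot"]).as_matrix();tip=o["position"]+.008*R0[:,1]
print(tip,"lowest",tip-.0095*abs(R0[:,0]))
E
```

```text
time: 4.42
position: [0.5357, -0.1024, 0.07]
tool_rot: [0.03, 0.706, -0.69, 0.154]
ft_force: [-0.3, -0.0, -0.0]
grip_width: 0.0005
t 4.42 pos [ 0.5357 -0.1024  0.07  ] F [-0.3 -0.  -0. ] w 0.0005 M [ 0.02  0.16 -0.04]
[ 0.53779545 -0.10208735  0.06231491] lowest [ 0.52876604 -0.10370572  0.05984498]
```

```bash
python3 -m crank '[[[0,0,0,-0.0058,0.0016,0,0],[0,0,0,0.0013,0.0048,0,0],[0,0,0,0.0008,0.0029,0,0],[0,0,0,0.0005,0.002,0,0],[0,0,0,0.0005,0.002,0,0]]]'
python3 - <<'E'
from h import *
from rig import robot
o=robot.get_obs();st(o)
E
```

```text
time: 5.05
position: [0.5411, -0.1011, 0.0573]
tool_rot: [0.03, 0.707, -0.69, 0.154]
ft_force: [-0.5, -0.4, 3.8]
grip_width: 0.0004
t 5.05 pos [ 0.5411 -0.1011  0.0573] F [-0.5 -0.4  3.8] w 0.0004 M [0.06 0.26 0.03]
```

```bash
python3 -m crank '[[[0,0,0,0.0006,0.0024,0,0],[0,0,0,0.0005,0.0019,0,0],[0,0,0,0.0004,0.0014,0,0],[0,0,0,0.0003,0.001,0,0],[0,0,0,0,0,0,0]]]'
python3 - <<'E'
from h import *
from rig import robot
o=robot.get_obs();st(o)
E
```

```text
time: 5.68
position: [0.5411, -0.1011, 0.0503]
tool_rot: [0.03, 0.707, -0.69, 0.154]
ft_force: [-1.0, 1.5, 2.3]
grip_width: 0.0005
t 5.67 pos [ 0.5411 -0.1011  0.0503] F [-1.   1.5  2.3] w 0.0005 M [0.07 0.35 0.04]
```

```bash
python3 -m crank '[[[0,0,0,0.0003,0.001,0,0],[0,0,0,0.0003,0.001,0,0],[0,0,0,0.0001,0.0005,0,0],[0,0,0,0,0,0,0],[0,0,0,0,0,0,0]]]'
python3 - <<'E'
from h import *
from rig import robot
o=robot.get_obs();st(o)
for n,off in(("side",(250,200)),("top",(330,80))):
    c=robot.camera(n);im=c["img"][:,:,::-1].copy();cv2.imwrite(f"pics/{n}2.png",im)
    z=cv2.resize(im[off[1]:off[1]+150,off[0]:off[0]+200],None,fx=4,fy=4,interpolation=cv2.INTER_CUBIC)
    cv2.imwrite(f"pics/{n}2z.png",z)
E
```

```text
time: 6.3
position: [0.5412, -0.1011, 0.0493]
tool_rot: [0.03, 0.706, -0.69, 0.155]
ft_force: [-6.8, 0.3, 16.8]
grip_width: 0.0004
t 6.3 pos [ 0.5412 -0.1011  0.0493] F [-6.8  0.3 16.8] w 0.0004 M [0.21 0.49 0.08]
```

View pics/side2z.png

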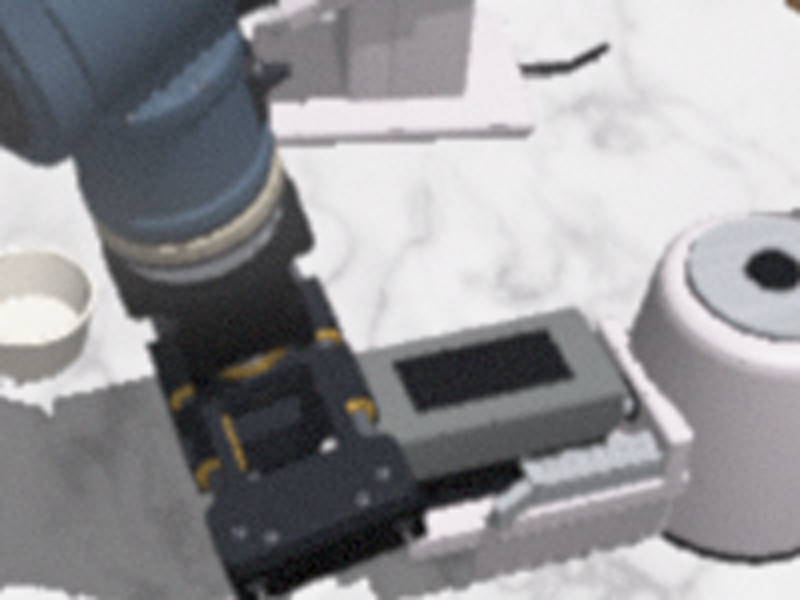

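View pics/top2z.png

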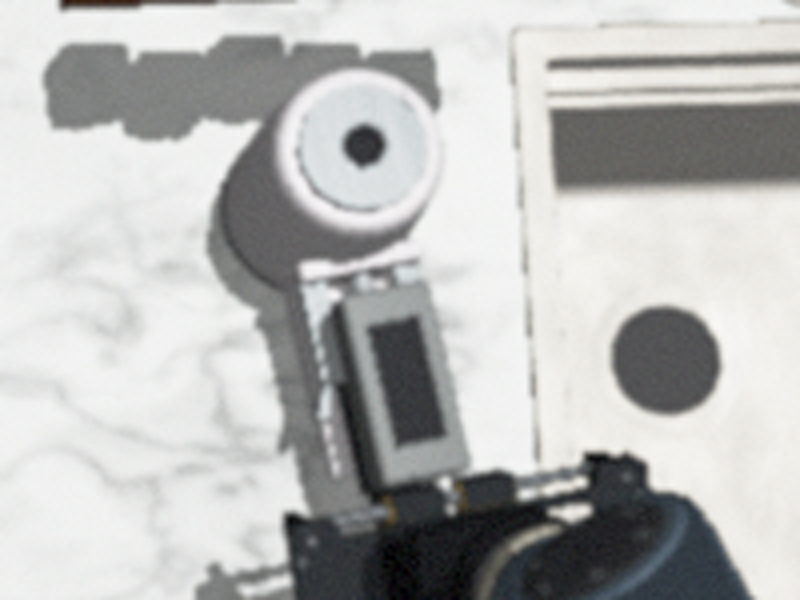

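The pack has popped about 12 mm out: the gap to the end plate shows at top-zoom (270,375). The catch was pressed to its stop at 17 N. Retreating now.

```bash
python3 -m crank '[[[0,0,0,0,-0.03,0,0],[0,0,0,0,-0.045,0,0],[0,0,0,0,-0.05,0,100],[0,0,-7.5,0,0,0,100],[0,0,-7.5,0,0,0,100]]]'
python3 - <<'E'
from h import *
from rig import robot
o=robot.get_obs();st(o)
for n,off in(("side",(290,230)),("top",(330,80))):
    c=robot.camera(n);im=c["img"][:,:,::-1].copy();cv2.imwrite(f"pics/{n}3.png",im)
    z=cv2.resize(im[off[1]:off[1]+150,off[0]:off[0]+200],None,fx=4,fy=4,interpolation=cv2.INTER_CUBIC)
    cv2.imwrite(f"pics/{n}3z.png",z)
E
```

```text
time: 7.02
position: [0.5097, -0.1078, 0.17]
tool_rot: [0.062, -0.703, 0.706, -0.062]
ft_force: [1.1, -0.3, -0.1]
grip_width: 0.0225
t 7.03 pos [ 0.5097 -0.1078  0.17  ] F [ 1.1 -0.3 -0.1] w 0.0225 M [ 0.09 -0.    0.01]
```

View pics/side3z.png

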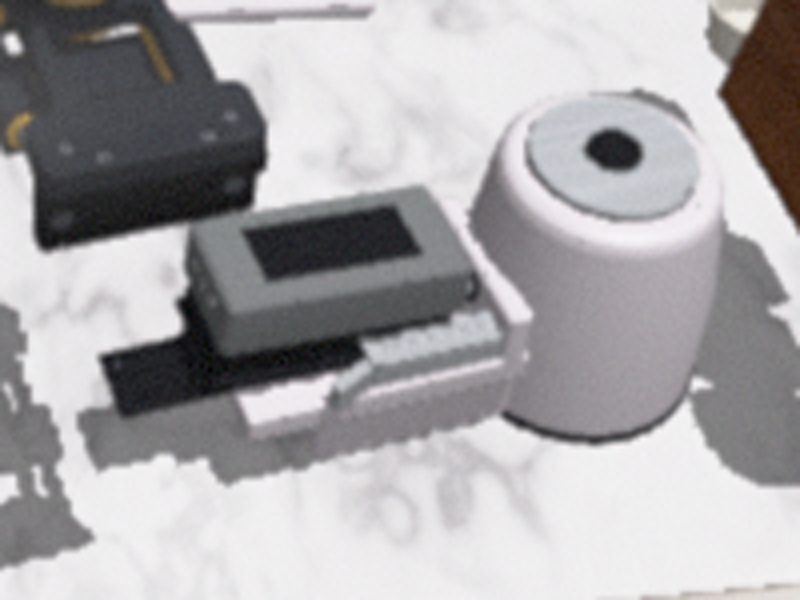

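View pics/top3z.png

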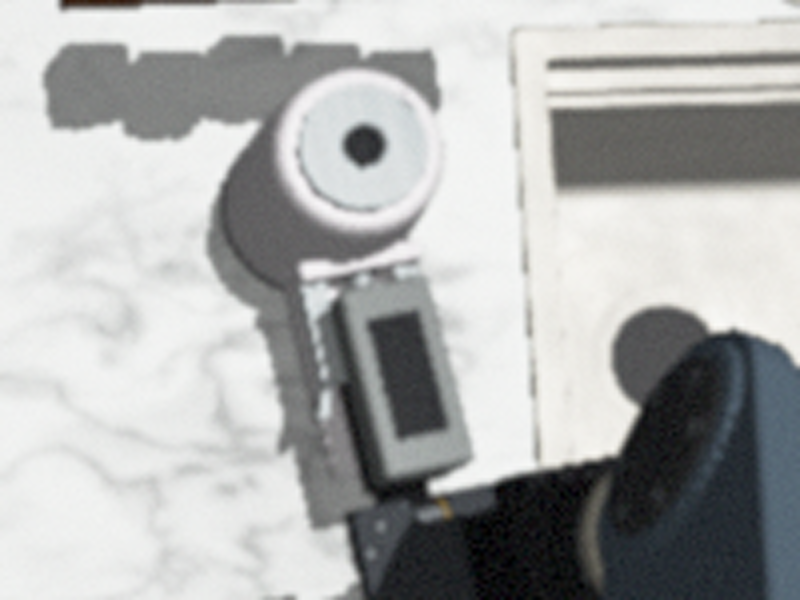

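```bash
cat > fit3.py <<'E'
from h import *
S=lambda u,v:(290+u/4-.4,230+v/4-.4)
T=lambda u,v:(330+u/4-.4,80+v/4-.4)
a,b=55,26
ob=[("side",(-a,b,26),S(190,228)),("side",(-a,-b,26),S(222,310)),("side",(a,b,26),S(428,185)),("side",(a,-b,26),S(475,263)),("side",(-a,-b,-4),S(218,352)),("side",(a,-b,-4),S(478,298)),
("top",(a,b,26),T(345,298)),("top",(a,-b,26),T(428,278)),("top",(-a,b,26),T(383,475)),("top",(-a,-b,26),T(470,452))]
def f(p):
    R=Ro.from_euler('ZY',[p[3],p[4]]);return np.concatenate([proj(n,R.apply(np.array(L)/1000)+p[:3])[0]-uv for n,L,uv in ob])
r=least_squares(f,[.6,-.08,.08,.17,0],loss='soft_l1');print(r.x.round(4),np.rad2deg(r.x[3:]));print(r.fun.reshape(-1,2).round(1).tolist())
F=frame(PB,0);Rb=Ro.from_euler('z',PB[3]);print("in blender frame",Rb.inv().apply(r.x[:3]-PB[:3])*1000)
E
python3 fit3.py
```

```text
[ 0.6191 -0.0867  0.0774  0.1507  0.0212] [8.63375387 1.21336261]
[[-1.0, -2.5], [0.8, 0.2], [0.2, -2.4], [1.0, 0.0], [0.4, 2.1], [-2.6, 3.5], [-1.6, -2.1], [0.5, -1.1], [-0.8, 1.9], [0.6, 3.5]]
in blender frame [-10.24868822   0.53380757  29.86148878]
```

Run:
```python
from h import *
a=tri([("side",(290+347/4-.4,230+246/4-.4)),("top",(300+522/4-.4,90+322/4-.4))])
b=tri([("side",(290+332/4-.4,230+244/4-.4)),("top",(330+406/4-.4,80+375/4-.4))])
Rb=Ro.from_euler('z',PB[3])
for p in(a,b):
    print(p,Rb.inv().apply(p-PB[:3])*1000,[ (proj(n,p)).round(1).tolist() for n in("side","top")])
# motor top disc centre
m=tri([("side",(290+612/4-.4,230+130/3.5-.4)),("top",(250+685/4-.4,90+104/4-.4))]);print(m,Rb.inv().apply(m-PB[:3])*1000)
# yaw from label long sides in top image
for z,pts in((.102,[(300,90),(486,268),(514,385),(530,258),(560,375)]),(.105,[(330,80),(367,322),(397,440),(415,312),(447,428)])):
    o=np.array(pts[0]);q=[ray("top",o+np.array(p)/4-.4,z) for p in pts[1:]]
    for i in(0,2):d=q[i]-q[i+1];print(np.rad2deg(np.arctan2(d[1],d[0])),np.linalg.norm(d))
```

```text
[ 0.62768438 -0.08645185  0.09912607] [-1.77536192 -0.75146971 51.62607305] [[[376.8, 291.0]], [[430.1, 170.7]]]
[ 0.62044118 -0.08743806  0.10209356] [-9.07913755 -0.44910669 54.59355812] [[[372.9, 290.6]], [[431.1, 173.7]]]
[ 0.744729   -0.06513275  0.12349097] [117.19428825  -0.33866127  75.99096726]
10.329114672496983 0.06716360608739462
11.081616370081463 0.06743758601655793
11.141373657539503 0.06756960763008144
12.116610015829176 0.06677855402874813
```

Run:
```python
from h import *
from rig import robot
o=robot.get_obs();st(o)
PB[3]=.179
Rb=Ro.from_euler('z',PB[3]);c=np.array(PB[:3])+Rb.apply([-.011,-.0005,0]);c[2]=.0795
Rt=toolR(PB[3],-3.5);Y=Rt.as_matrix()[:,1];tcp=c-.005*Y
show(o,Rt,tcp+[0,0,.06]);show(o,Rt,tcp);print(tcp)
```

```text
t 7.12 pos [ 0.513  -0.1075  0.1691] F [ 0.8  0.2 -0.6] w 0.0306 M [ 0.04 -0.02  0.  ]
turn [-0.19  0.01 -3.77] shift(tool now) [-0.1076  0.0251 -0.0005] dist 0.1105 shift(tool after) [-0.109   0.018  -0.0005]
turn [-0.19  0.01 -3.77] shift(tool now) [-0.1073  0.0851 -0.0007] dist 0.137 shift(tool after) [-0.1127  0.0779 -0.0005]
[ 0.61886514 -0.08779617  0.08449067]
```

```bash
python3 -m crank '[[[-0.1,0,-1.9,-0.04,0.002,0,100],[-0.1,0,-1.9,-0.04,0.005,0,100],[0,0,0,-0.0278,0.007,0,100],[0,0,0,0,0,0,100],[0,0,0,0,0,0,100]]]'
python3 - <<'E'
from h import *
from rig import robot
o=robot.get_obs();st(o)
PB[3]=.179
Rb=Ro.from_euler('z',PB[3]);c=np.array(PB[:3])+Rb.apply([-.011,-.0005,0]);c[2]=.0795
Rt=toolR(PB[3],-3.5);Y=Rt.as_matrix()[:,1];tcp=c-.005*Y
show(o,Rt,tcp)
E
```

```text
time: 7.75
position: [0.613, -0.0879, 0.1506]
tool_rot: [0.087, -0.704, 0.704, -0.038]
ft_force: [-1.0, 0.5, 0.5]
grip_width: 0.0805
t 7.75 pos [ 0.613  -0.0879  0.1506] F [-1.   0.5  0.5] w 0.0805 M [ 0.01 -0.04  0.  ]
turn [ 0.3  -0.1   0.39] shift(tool now) [-0.0103  0.0656  0.0013] dist 0.0664 shift(tool after) [-0.0098  0.0656  0.001 ]
```

```bash
python3 -m crank '[[[0,0,0,-0.002,0.012,0,100],[0,0,0,-0.002,0.01,0.0005,100],[0,0,0,0,0,0,100],[0,0,0,0,0,0,100],[0,0,0,0,0,0,100]]]'
python3 - <<'E'
from h import *
from rig import robot
o=robot.get_obs();st(o)
PB[3]=.179
Rb=Ro.from_euler('z',PB[3]);c=np.array(PB[:3])+Rb.apply([-.011,-.0005,0]);c[2]=.0795
Rt=toolR(PB[3],-3.5);Y=Rt.as_matrix()[:,1];tcp=c-.005*Y
show(o,Rt,tcp)
for n,off in(("side",(290,200)),("top",(330,80))):
    c=robot.camera(n);im=c["img"][:,:,::-1].copy();cv2.imwrite(f"pics/{n}4.png",im)
    z=cv2.resize(im[off[1]:off[1]+150,off[0]:off[0]+200],None,fx=4,fy=4,interpolation=cv2.INTER_CUBIC)
    cv2.imwrite(f"pics/{n}4z.png",z)
E
```

```text
time: 8.38
position: [0.6176, -0.088, 0.1294]
tool_rot: [0.086, -0.703, 0.705, -0.039]
ft_force: [-0.6, -0.7, -0.0]
grip_width: 0.087
t 8.38 pos [ 0.6176 -0.088   0.1294] F [-0.6 -0.7 -0. ] w 0.087 M [ 0.01 -0.01  0.01]
turn [ 0.18 -0.1   0.25] shift(tool now) [-0.0042  0.0448  0.0001] dist 0.045 shift(tool after) [-0.004   0.0448 -0.    ]
```

View pics/side4z.png

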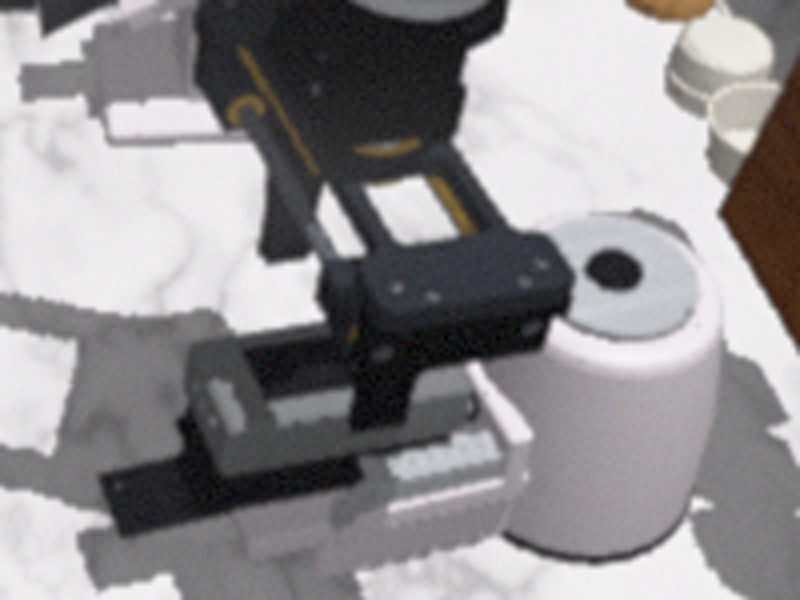

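View pics/top4z.png

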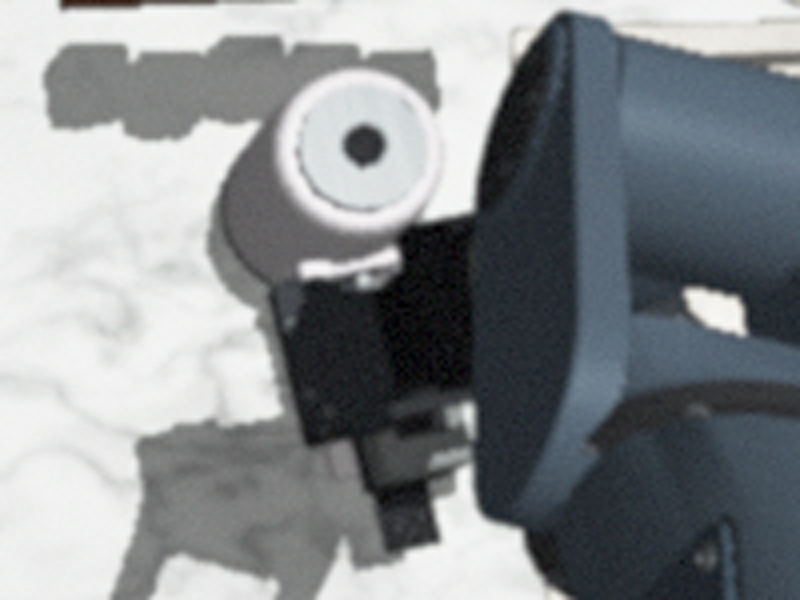

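Run:
```python
from h import *
from rig import robot
o=robot.get_obs()
R0=Ro.from_quat(o["tool_rot"]).as_matrix()
for zz in(.0435,.0585):
  for a in(-1,1):
    p=o["position"]+R0@np.array([a*.0095,.008,zz]);print(zz,a,((proj("side",p)[0]-(290,200)+.4)*4).round(0),p.round(4))
```

```text
0.0435 -1 [394. 407.] [ 0.6341 -0.1292  0.1207]
0.0435 1 [350. 415.] [ 0.6154 -0.1325  0.122 ]
0.0585 -1 [410. 436.] [ 0.6367 -0.144   0.1207]
0.0585 1 [365. 444.] [ 0.618  -0.1473  0.1219]
```

```bash
python3 -m crank '[[[0,0,0,-0.002,0.015,0,100],[0,0,0,-0.002,0.015,0,100],[0,0,0,0,0.008,0,100],[0,0,0,0,0.0065,0,100],[0,0,0,0,0,0,100]]]'
python3 - <<'E'
from h import *
from rig import robot
o=robot.get_obs();st(o)
for n,off in(("side",(290,200)),):
    c=robot.camera(n);im=c["img"][:,:,::-1].copy();cv2.imwrite(f"pics/{n}5.png",im)
    z=cv2.resize(im[off[1]:off[1]+150,off[0]:off[0]+200],None,fx=4,fy=4,interpolation=cv2.INTER_CUBIC)
    cv2.imwrite(f"pics/{n}5z.png",z)
E
```

```text
time: 9.1
position: [0.6179, -0.0875, 0.0837]
tool_rot: [0.086, -0.703, 0.705, -0.039]
ft_force: [-0.1, 0.0, -0.1]
grip_width: 0.0875
t 9.1 pos [ 0.6179 -0.0875  0.0837] F [-0.1  0.  -0.1] w 0.0875 M [ 0.   -0.03 -0.04]
```

View pics/side5z.png

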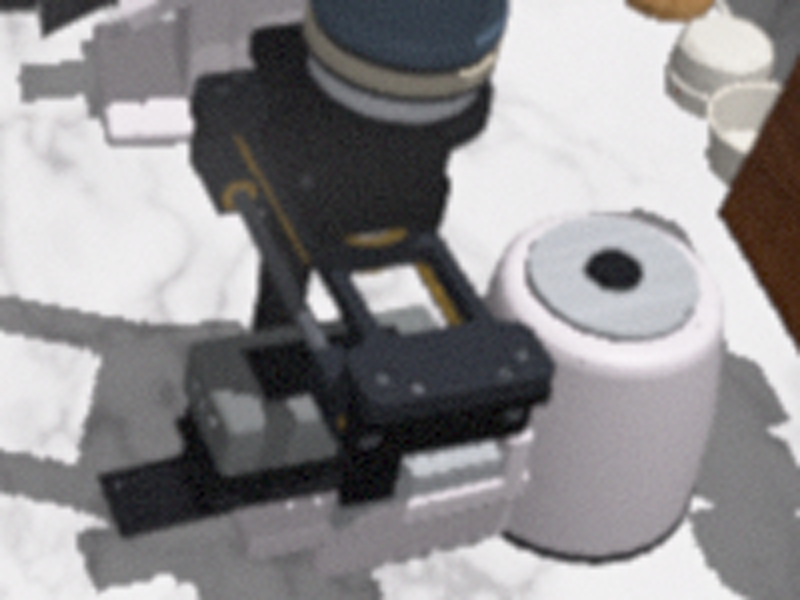

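```bash
python3 -m crank '[[[0,0,0,0,0,0,0],[0,0,0,0,0,0,0],[0,0,0,0,0,0,0],[0,0,0,0,0,0,0],[0,0,0,0,0,0,0]]]' 40;python3 -m crank '[[[0,0,0,0,0,0,0],[0,0,0,0,0,0,0],[0,0,0,0,0,0,0],[0,0,0,0,0,0,0],[0,0,0,0,0,0,0]]]' 40
```

```text
time: 9.78
position: [0.6184, -0.0877, 0.0846]
tool_rot: [0.086, -0.703, 0.705, -0.039]
ft_force: [0.5, 0.1, 1.1]
grip_width: 0.0518
time: 10.4
position: [0.6185, -0.0877, 0.0846]
tool_rot: [0.086, -0.703, 0.705, -0.039]
ft_force: [-0.3, 0.1, 1.2]
grip_width: 0.052
```

```bash
python3 -m crank '[[[0,0,0,0.005,0.0002,0,0],[0,0,0,0.007,0.0002,0,0],[0,0,0,0.007,0.0002,0,0],[0,0,0,0.007,0.0002,0,0],[0,0,0,0.007,0.0002,0,0]]]' 40
```

```text
time: 11.02
position: [0.5853, -0.0935, 0.0856]
tool_rot: [0.086, -0.703, 0.705, -0.039]
ft_force: [-0.0, 0.9, -0.5]
grip_width: 0.0518
```

```bash
python3 -m crank '[[[0,0,0,0.007,0.0002,0,0],[0,0,0,0.007,0.0002,0,0],[0,0,0,0.009,0.0001,0,0],[0,0,0,0.009,0,0,0],[0,0,0,0.006,-0.001,0,0]]]' 40
```

```text
time: 11.65
position: [0.5478, -0.1001, 0.0887]
tool_rot: [0.086, -0.703, 0.705, -0.039]
ft_force: [0.2, -0.3, -0.7]
grip_width: 0.0519
```

```bash
python3 -m crank '[[[0,0,0,0,-0.02,0,0],[0,0,0,0,-0.04,0,0],[0,0,0,0,-0.045,0,0],[0,0,0,0,-0.03,0,0],[0,0,0,0,0,0,0]]]' 40
python3 - <<'E'
from h import *
from rig import robot
o=robot.get_obs();st(o);print(Ro.from_quat(o["tool_rot"]).as_matrix().round(4))
for n,off in(("side",(240,150)),("top",(330,100))):
    c=robot.camera(n);im=c["img"][:,:,::-1].copy();cv2.imwrite(f"pics/{n}6.png",im)
    z=cv2.resize(im[off[1]:off[1]+150,off[0]:off[0]+200],None,fx=4,fy=4,interpolation=cv2.INTER_CUBIC)
    cv2.imwrite(f"pics/{n}6z.png",z)
E
```

```text
time: 12.28
position: [0.5585, -0.0995, 0.2253]
tool_rot: [0.084, -0.702, 0.706, -0.041]
ft_force: [-0.5, -0.3, -1.8]
grip_width: 0.0517
t 12.28 pos [ 0.5585 -0.0995  0.2253] F [-0.5 -0.3 -1.8] w 0.0517 M [ 0.02 -0.07  0.01]
[[-9.825e-01 -6.090e-02  1.762e-01]
 [-1.759e-01 -1.030e-02 -9.844e-01]
 [ 6.180e-02 -9.981e-01 -6.000e-04]]
```

View pics/side6z.png

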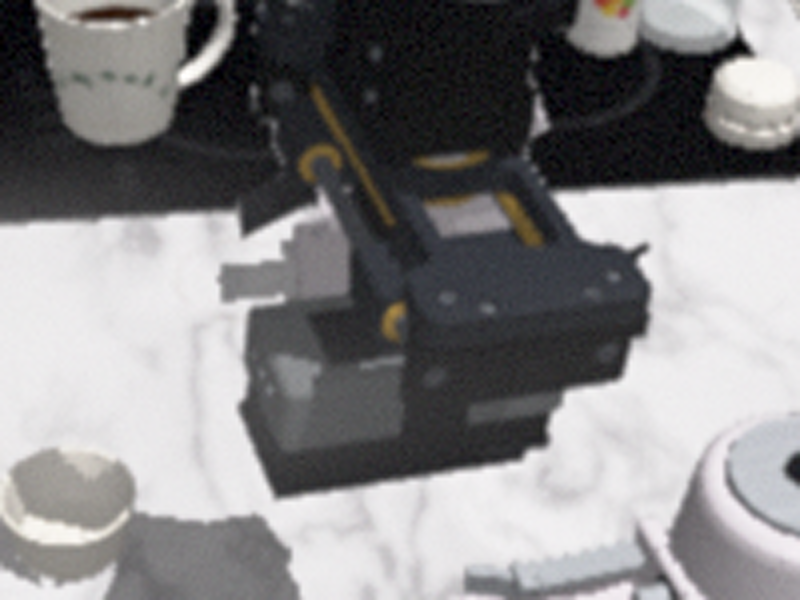

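View pics/top6z.png

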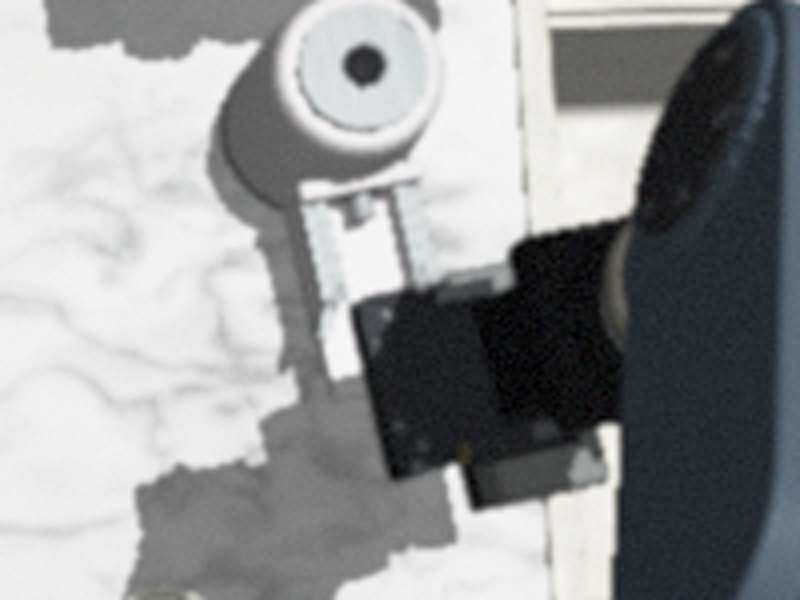

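Run:
```python
from h import *
from rig import robot
o=robot.get_obs();R0=Ro.from_quat(o["tool_rot"]).as_matrix();p0=o["position"]
Rt=Ro.from_matrix(np.c_[-R0[:,0],-R0[:,2],-R0[:,1]])  # pack-like axes: x=-tx, y=-tz, z=-ty
S=lambda u,v:np.array((240+u/4-.4,150+v/4-.4))
T=lambda u,v:np.array((330+u/4-.4,100+v/4-.4))
ob=[((-55,-25,-26),S(278,496)),((43,-25,-26),S(522,460)),((-55,25,-23),S(243,407)),((-55,26,26),S(248,312)),((-55,-26,-4),S(278,451))]
obt=[((-55,26,-4),T(472,508)),((-55,-26,26),T(607,477))]
def f(p,full=True):
    R=Rt*Ro.from_euler('y',p[2]);c=p0+Rt.apply([p[0],0,p[1]])+np.array([0,0,p[3]])
    return np.concatenate([(proj("side",R.apply(np.array(L)/1000)+c)[0]-uv) for L,uv in ob])
for b in(0,-.003):
    r=least_squares(lambda p:f([*p,b]),[0,-.005,0]);print(b,r.x[:2]*1000,np.rad2deg(r.x[2]));print(r.fun.reshape(-1,2).round(1).tolist())
R=Rt*Ro.from_euler('y',r.x[2]);c=p0+Rt.apply([r.x[0],0,r.x[1]])
for L,uv in obt: print(L,proj("top",R.apply(np.array(L)/1000)+c)[0],uv)
print("lean now",np.rad2deg(np.arctan2(R0[:,1]@[.984,.178,0],-R0[2,1])))
```

```text
0 [ 2.47373068 -3.40781172] -0.5891745915259595
[[-0.4, 1.3], [1.1, 0.2], [-0.9, -0.7], [-0.4, -2.4], [0.8, 1.9]]
-0.003 [ 2.26333024 -0.40194201] -0.5888611626896769
[[-0.4, 1.3], [1.1, 0.2], [-0.9, -0.7], [-0.4, -2.4], [0.8, 1.9]]
(-55, 26, -4) [451.03762116 226.77486174] [447.6 226.6]
(-55, -26, 26) [484.8565189  219.53753769] [481.35 218.85]
lean now -3.91796123080969
```

Run:
```python
from h import *
from rig import robot
o=robot.get_obs();R0=Ro.from_quat(o["tool_rot"]).as_matrix();p0=o["position"]
Rt=Ro.from_matrix(np.c_[-R0[:,0],-R0[:,2],-R0[:,1]])
im=cv2.imread("pics/top6.png");off=(400,160)
z=cv2.resize(im[off[1]:off[1]+80,off[0]:off[0]+100],None,fx=8,fy=7,interpolation=cv2.INTER_CUBIC)
c=p0+Rt.apply([.0023,0,-.004])
for poly,col in((rect(-55,55,26,26),(0,0,255)),(rect(-55,55,26,-4),(0,255,255)),(rect(-55,43,25,-20),(0,255,0)),(rect(-55,43,25,-26),(255,0,0))):
    q=(proj("top",Rt.apply(np.array(poly)/1000)+c)-off+.5)*(8,7);cv2.polylines(z,[q.round().astype(int)],True,col,1,cv2.LINE_AA)
cv2.imwrite("pics/top6c.png",z)
im=cv2.imread("pics/side6.png");off=(290,200)
z=cv2.resize(im[off[1]:off[1]+85,off[0]:off[0]+100],None,fx=8,fy=7,interpolation=cv2.INTER_CUBIC)
for poly,col in((rect(-55,55,26,26),(0,0,255)),(rect(-55,55,26,-4),(0,255,255)),(rect(-55,43,25,-20),(0,255,0)),(rect(-55,43,25,-26),(255,0,0))):
    q=(proj("side",Rt.apply(np.array(poly)/1000)+c)-off+.5)*(8,7);cv2.polylines(z,[q.round().astype(int)],True,col,1,cv2.LINE_AA)
cv2.imwrite("pics/side6c.png",z)
```

```text
(no output)
```

View pics/top6c.png

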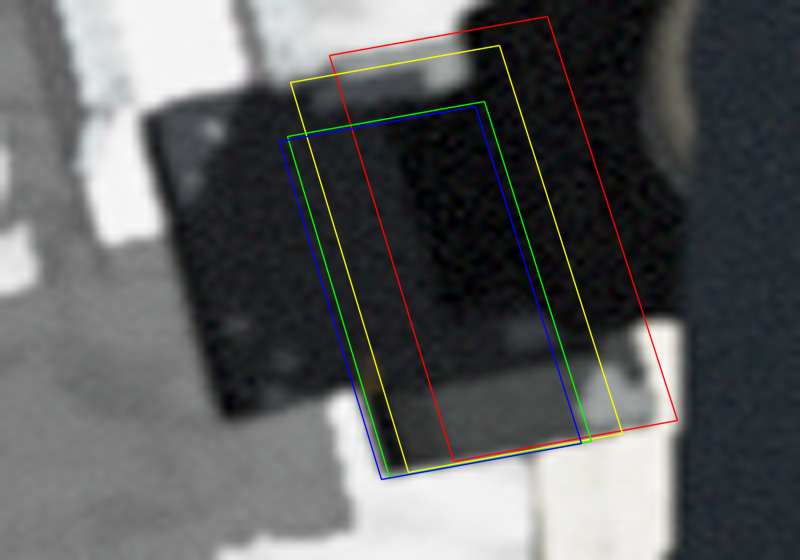

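View pics/side6c.png

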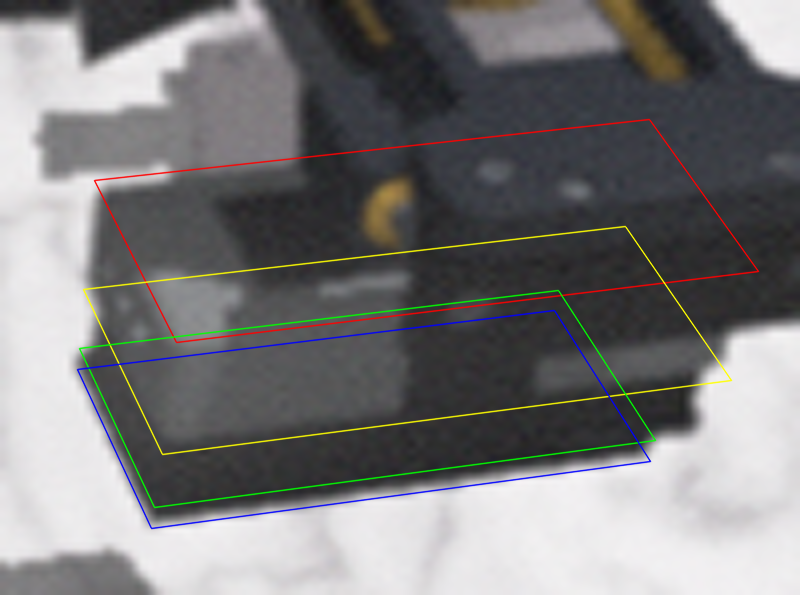

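Run:
```python
from h import *
T=lambda u,v:np.array((230+u/4-.4,90+v/4-.4))
im=cv2.imread("pics/top0.png");off=(262,130)
z=cv2.resize(im[off[1]:off[1]+95,off[0]:off[0]+65],None,fx=8,fy=6.2,interpolation=cv2.INTER_CUBIC);cv2.imwrite("pics/tc.png",z)
```

```text
(no output)
```

View pics/tc.png

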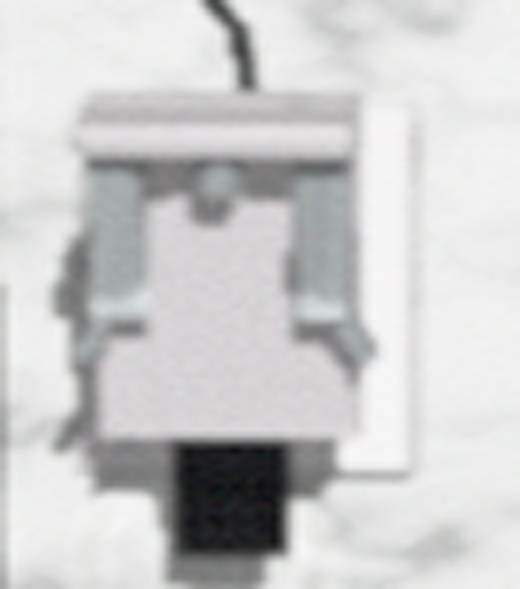

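Run:
```python
from h import *
P=[]
for u,v,z in((216,130,.154),(214,190,.142),(219,300,.121),(228.5,438,.08),(230,520,.0585)):
    p=ray("top",(262+u/8-.45,130+v/6.2-.45),z-.003);P.append(p);print(p.round(4))
P=np.array(P);k=np.polyfit(P[:,0],P[:,1],1);print(k,np.polyval(k,[.53,.62]))
print(ray("top",(262+408/8-.45,130+105/6.2-.45),.008),ray("top",(262+408/8-.45,130+470/6.2-.45),.008))
```

```text
[0.6691 0.2245 0.151 ]
[0.6509 0.2262 0.139 ]
[0.6161 0.2269 0.118 ]
[0.5715 0.2279 0.077 ]
[0.5429 0.2294 0.0555]
[-0.03436688  0.24794769] [0.22973325 0.22664023]
[0.71144054 0.17424308 0.008     ] [0.56444057 0.17772001 0.008     ]
```

```bash
cat >> h.py <<'E'
PC=[.620,.2267,.108,-.030]
PK=np.array([.0023,0,-.0035])
def ctarget(lx,lz,ly=0,lean=29.5):
    Rt=toolR(PC[3],lean);M=Rt.as_matrix();Pm=np.c_[-M[:,0],-M[:,2],-M[:,1]]
    c=frame(PC,30)((lx,ly,lz))[0];return Rt,c-Pm@PK
def where(o):
    M=Ro.from_quat(o["tool_rot"]).as_matrix();Pm=np.c_[-M[:,0],-M[:,2],-M[:,1]]
    c=o["position"]+Pm@PK;R=Ro.from_euler('z',PC[3])*Ro.from_euler('y',-np.pi/6)
    print("pack in rail",(R.inv().apply(c-PC[:3])*1000).round(1),"ang",np.rad2deg((R.inv()*Ro.from_matrix(Pm)).as_rotvec()).round(2),"F rail",R.inv().apply(o["ft_force"]).round(1))
E
python3 - <<'E'
from h import *
from rig import robot
o=robot.get_obs();st(o)
Rt,t=ctarget(-66,26+50);print(t);show(o,Rt,t);where(o)
E
```

```text
t 12.38 pos [ 0.5561 -0.0987  0.2222] F [-0.5 -0.  -2.9] w 0.0521 M [-0.01 -0.06 -0.05]
[0.52116152 0.22966604 0.1427316 ]
turn [ 2.92 11.67 33.32] shift(tool now) [-0.0288  0.0792 -0.329 ] dist 0.3396 shift(tool after) [ 0.0781  0.0471 -0.3271]
pack in rail [  10.2 -326.7  121.8] ang [ 2.97 33.82 11.66] F rail [-1.9 -0.  -2.3]
```

```bash
python3 -m crank '[[[0,0,0,-0.005,0,-0.055,0],[0,0,0,-0.005,0,-0.055,0],[0,0,0,-0.005,0,-0.055,0],[0,0,0,-0.005,0,-0.055,0],[0,0,0,-0.005,0,-0.055,0]]]' 40
```

```text
time: 13.0
position: [0.5316, 0.1774, 0.22]
tool_rot: [0.088, -0.703, 0.705, -0.037]
ft_force: [-0.1, 0.8, -1.8]
grip_width: 0.0518
```

```bash
python3 -m crank '[[[0,0,0,-0.004,0,-0.054,0],[0.73,2.92,8.33,0,0,0,0],[0.73,2.92,8.33,0,0,0,0],[0.73,2.92,8.33,0,0,0,0],[0.73,2.92,8.33,0,0,0,0]]]' 40
```

```text
time: 13.62
position: [0.5258, 0.2278, 0.2197]
tool_rot: [-0.184, -0.68, 0.69, -0.165]
ft_force: [0.4, -2.2, -2.5]
grip_width: 0.0516
```

```bash
python3 -m crank '[[[0,0,0,0,0,0,0],[0,0,0,0,0,0,0],[0,0,0,0,0,0,0],[0,0,0,0,0,0,0],[0,0,0,0,0,0,0]]]' 40
python3 - <<'E'
from h import *
from rig import robot
o=robot.get_obs();st(o)
Rt,t=ctarget(-66,26+50);show(o,Rt,t);where(o)
E
```

```text
time: 14.25
position: [0.5291, 0.2284, 0.2225]
tool_rot: [-0.184, -0.68, 0.69, -0.166]
ft_force: [-0.4, -0.5, -2.1]
grip_width: 0.0515
t 14.25 pos [0.5291 0.2284 0.2225] F [-0.4 -0.5 -2.1] w 0.0515 M [-0.01  0.52  0.02]
turn [-0.29  0.28  0.79] shift(tool now) [ 0.0452  0.0661 -0.0016] dist 0.0801 shift(tool after) [ 0.0462  0.0655 -0.0011]
pack in rail [-19.3  -1.1 141. ] ang [-0.29  1.29  0.28] F rail [-1.4 -0.5 -1.6]
```

```bash
python3 -m crank '[[[-0.29,0.28,0.8,0,0,0,0],[0,0,0,0.023,0.025,0,0],[0,0,0,0.023,0.025,-0.001,0],[0,0,0,0,0.015,0,0],[0,0,0,0,0,0,0]]]' 40
python3 - <<'E'
from h import *
from rig import robot
o=robot.get_obs();st(o)
Rt,t=ctarget(-66,26+20);show(o,Rt,t);where(o)
for n,off in(("side",(220,90)),("top",(215,110))):
    c=robot.camera(n);im=c["img"][:,:,::-1].copy();cv2.imwrite(f"pics/{n}7.png",im)
    z=cv2.resize(im[off[1]:off[1]+150,off[0]:off[0]+200],None,fx=4,fy=4,interpolation=cv2.INTER_CUBIC)
    M=Ro.from_quat(o["tool_rot"]).as_matrix();Pm=np.c_[-M[:,0],-M[:,2],-M[:,1]];cc=o["position"]+Pm@PK
    for poly,col in((rect(-55,55,26,26),(0,0,255)),(rect(-55,55,26,-4),(0,255,255)),(rect(-55,43,25,-26),(255,0,0))):
        q=(proj(n,(np.array(poly)/1000)@Pm.T+cc)-off+.5)*4;cv2.polylines(z,[q.round().astype(int)],True,col,1,cv2.LINE_AA)
    for poly in RAIL:
        q=(proj(n,frame(PC,30)(np.array(poly,float)))-off+.5)*4;cv2.polylines(z,[q.round().astype(int)],False,(0,255,0),1,cv2.LINE_AA)
    cv2.imwrite(f"pics/{n}7z.png",z)
E
```

```text
time: 14.88
position: [0.5205, 0.2298, 0.1421]
tool_rot: [-0.189, -0.681, 0.687, -0.17]
ft_force: [0.6, 0.0, -1.9]
grip_width: 0.0516
t 14.88 pos [0.5205 0.2298 0.1421] F [ 0.6  0.  -1.9] w 0.0516 M [-0.04  0.49 -0.02]
turn [0.02 0.05 0.08] shift(tool now) [-0.0012  0.0298  0.0001] dist 0.0298 shift(tool after) [-0.0011  0.0298  0.0001]
pack in rail [-66.9   0.1  75.8] ang [0.02 0.58 0.05] F rail [-0.5  0.1 -2. ]
```

View pics/side7z.png

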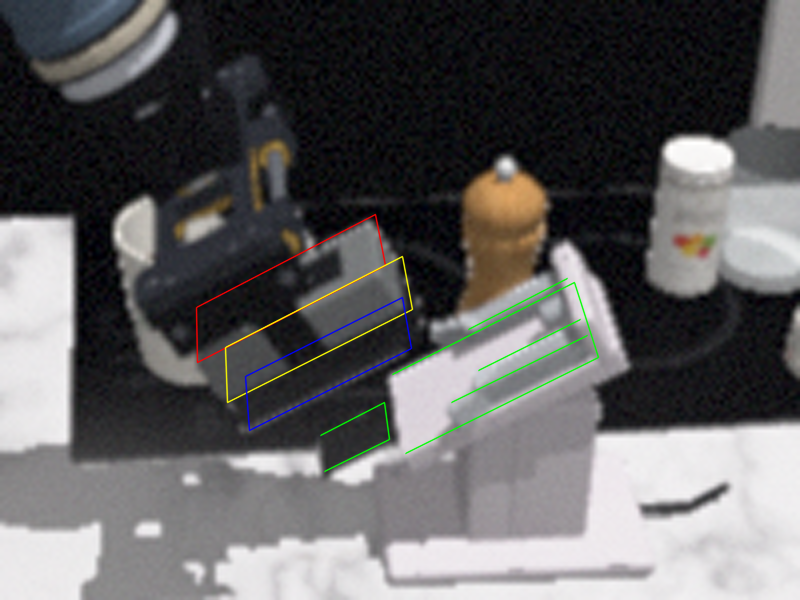

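View pics/top7z.png

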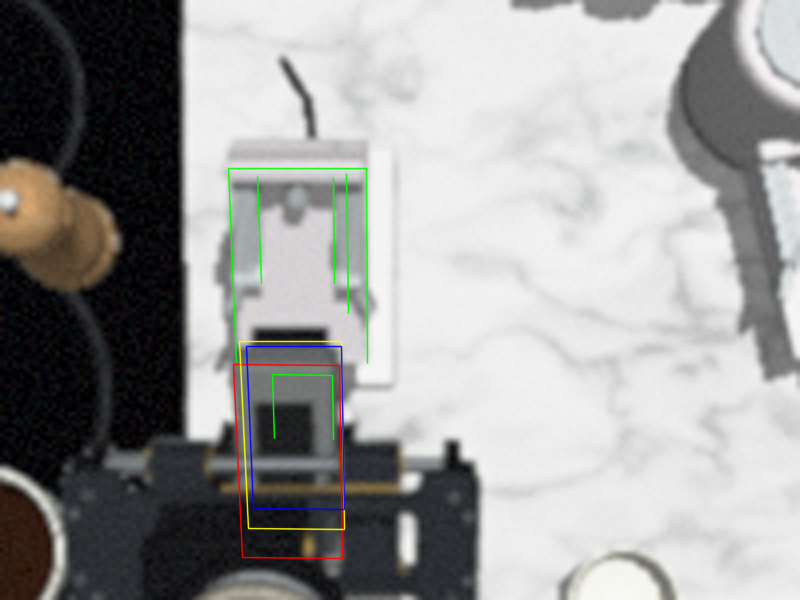

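```bash
python3 -m crank '[[[0,0,0,-0.0015,0.014,0,0],[0,0,0,-0.0015,0.014,0,0],[0,0,0,-0.001,0.008,0,0],[0,0,0,0,0.004,0,0],[0,0,0,0,0,0,0]]]' 40
python3 - <<'E'
from h import *
from rig import robot
o=robot.get_obs();st(o);where(o)
E
```

```text
time: 15.6
position: [0.5454, 0.2293, 0.1129]
tool_rot: [-0.189, -0.682, 0.686, -0.169]
ft_force: [0.4, -0.1, -3.2]
grip_width: 0.0516
t 15.6 pos [0.5454 0.2293 0.1129] F [ 0.4 -0.1 -3.2] w 0.0516 M [ 0.05  0.53 -0.04]
pack in rail [-59.9   0.3  38. ] ang [0.06 0.74 0.01] F rail [-1.3 -0.1 -3. ]
```

```bash
python3 -m crank '[[[0,0,0,0.002,0.002,0,0],[0,0,0,0,0.002,0,0],[0,0,0,0,0.0015,0,0],[0,0,0,0,0.0015,0,0],[0,0,0,0,0,0,0]]]' 40
python3 - <<'E'
from h import *
from rig import robot
o=robot.get_obs();st(o);where(o)
E
```

```text
time: 16.23
position: [0.5481, 0.2293, 0.1073]
tool_rot: [-0.187, -0.682, 0.687, -0.167]
ft_force: [-0.6, -0.5, -1.0]
grip_width: 0.0517
t 16.23 pos [0.5481 0.2293 0.1073] F [-0.6 -0.5 -1. ] w 0.0517 M [ 0.03  0.67 -0.01]
pack in rail [-60.5   0.4  31.8] ang [0.07 1.02 0.07] F rail [-1.  -0.5 -0.6]
```

```bash
python3 -m crank '[[[0,0,0,0,0.001,0,0],[0,0,0,0,0.001,0,0],[0,0,0,0,0.0005,0,0],[0,0,0,0,0,0,0],[0,0,0,0,0,0,0]]]' 40
python3 - <<'E'
from h import *
from rig import robot
o=robot.get_obs();st(o);where(o)
for n,off in(("side",(230,90)),("top",(215,110))):
    c=robot.camera(n);im=c["img"][:,:,::-1].copy();cv2.imwrite(f"pics/{n}8.png",im)
    z=cv2.resize(im[off[1]:off[1]+150,off[0]:off[0]+200],None,fx=4,fy=4,interpolation=cv2.INTER_CUBIC)
    cv2.imwrite(f"pics/{n}8z.png",z)
E
```

```text
time: 16.85
position: [0.5497, 0.2293, 0.1056]
tool_rot: [-0.186, -0.682, 0.687, -0.167]
ft_force: [-2.9, -0.4, -1.0]
grip_width: 0.0521
t 16.85 pos [0.5497 0.2293 0.1056] F [-2.9 -0.4 -1. ] w 0.0521 M [ 0.02  0.73 -0.03]
pack in rail [-59.9   0.5  29.6] ang [0.08 1.06 0.08] F rail [-3.  -0.5  0.5]
```

View pics/side8z.png

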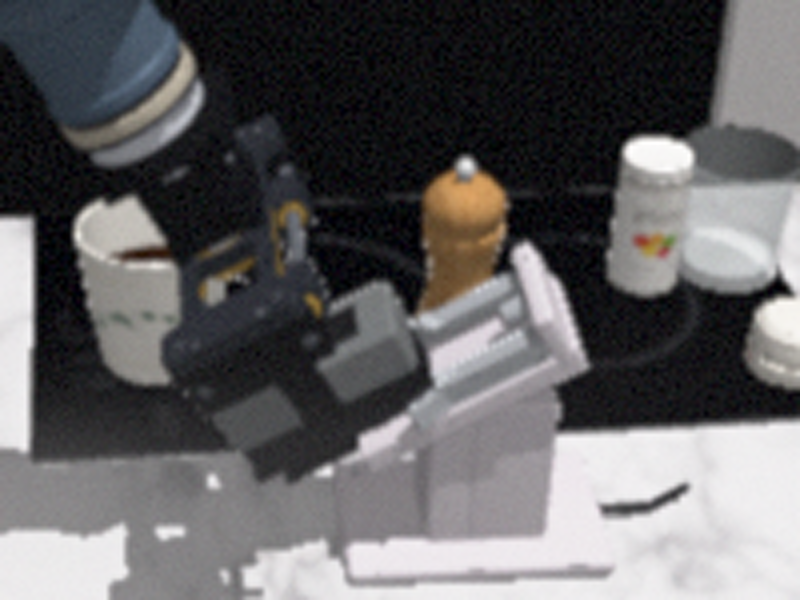

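View pics/top8z.png

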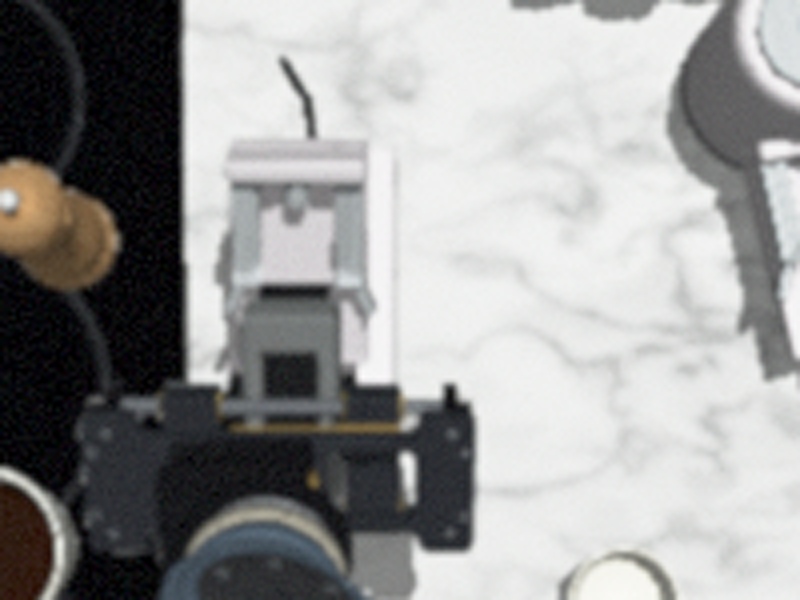

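```bash
python3 -m crank '[[[0,0,0,0,0.001,0.0005,0],[0,0,0,0,0.001,0.0005,0],[0,0,0,0,0,0,0],[0,0,0,0,0,0,0],[0,0,0,0,0,0,0]]]' 40
python3 - <<'E'
from h import *
from rig import robot
o=robot.get_obs();st(o);where(o)
E
```

```text
time: 17.58
position: [0.55, 0.2291, 0.1048]
tool_rot: [-0.186, -0.683, 0.686, -0.167]
ft_force: [-7.8, 1.4, 6.0]
grip_width: 0.0519
t 17.57 pos [0.55   0.2291 0.1048] F [-7.8  1.4  6. ] w 0.0519 M [0.28 0.69 0.13]
pack in rail [-60.    0.3  28.7] ang [0.19 1.08 0.14] F rail [-3.7  1.1  9.1]
```

```bash
sed -i 's/^PK=.*/PK=np.array([.0023,0,-.006])/' h.py; python3 -m crank '[[[0,0,0,0,-0.0015,0,0],[0,0,0,-0.004,0,0,0],[0,0,0,-0.004,0,0,0],[0,0,0,-0.004,0,0,0],[0,0,0,0,0,0,0]]]' 40
python3 - <<'E'
from h import *
from rig import robot
o=robot.get_obs();st(o);where(o)
E
```

```text
time: 18.2
position: [0.561, 0.2279, 0.1116]
tool_rot: [-0.186, -0.682, 0.687, -0.167]
ft_force: [-2.5, -0.3, 0.8]
grip_width: 0.052
t 18.2 pos [0.561  0.2279 0.1116] F [-2.5 -0.3  0.8] w 0.052 M [-0.07  0.5  -0.06]
pack in rail [-47.1  -0.6  26.6] ang [0.07 1.06 0.06] F rail [-1.8 -0.4  2. ]
```

```bash
python3 -m crank '[[[0,0,0,-0.005,-0.0001,0,0],[0,0,0,-0.005,-0.0001,0,0],[0,0,0,-0.005,-0.0001,0,0],[0,0,0,-0.005,-0.0001,0,0],[0,0,0,0,0,0,0]]]' 40
python3 - <<'E'
from h import *
from rig import robot
o=robot.get_obs();st(o);where(o)
E
```

```text
time: 18.82
position: [0.5782, 0.2274, 0.1216]
tool_rot: [-0.186, -0.682, 0.687, -0.167]
ft_force: [-2.8, -0.5, 1.9]
grip_width: 0.0514
t 18.82 pos [0.5782 0.2274 0.1216] F [-2.8 -0.5  1.9] w 0.0514 M [-0.03  0.53 -0.04]
pack in rail [-27.2  -0.6  26.6] ang [0.07 1.07 0.07] F rail [-1.4 -0.6  3. ]
```

Sliding freely. Next, up to the plunger, then the final 12 mm in smaller steps.

```bash
python3 -m crank '[[[0,0,0,-0.004,-0.0002,0,0],[0,0,0,-0.004,-0.0001,0,0],[0,0,0,-0.003,-0.0001,0,0],[0,0,0,-0.002,-0.0001,0,0],[0,0,0,0,0,0,0]]]' 55
python3 - <<'E'
from h import *
from rig import robot
o=robot.get_obs();st(o);where(o)
E
```

```text
time: 19.45
position: [0.5897, 0.2273, 0.1283]
tool_rot: [-0.186, -0.682, 0.687, -0.167]
ft_force: [-3.2, -0.7, 1.0]
grip_width: 0.0517
t 19.45 pos [0.5897 0.2273 0.1283] F [-3.2 -0.7  1. ] w 0.0517 M [-0.    0.63 -0.01]
pack in rail [-13.9  -0.3  26.7] ang [0.1  1.05 0.07] F rail [-2.2 -0.8  2.4]
```

```bash
python3 -m crank '[[[0,0,0,-0.0025,-0.0001,0,0],[0,0,0,-0.0025,-0.0001,0,0],[0,0,0,-0.0025,0,0,0],[0,0,0,-0.002,0,0,0],[0,0,0,0,0,0,0]]]' 55
python3 - <<'E'
from h import *
from rig import robot
o=robot.get_obs();st(o);where(o)
E
```

```text
time: 20.08
position: [0.5937, 0.2266, 0.131]
tool_rot: [-0.184, -0.682, 0.688, -0.165]
ft_force: [-10.6, 1.5, 1.6]
grip_width: 0.0518
t 20.07 pos [0.5937 0.2266 0.131 ] F [-10.6   1.5   1.6] w 0.0518 M [0.35 1.71 0.21]
pack in rail [-9.1 -0.9 27. ] ang [-0.04  1.49  0.15] F rail [-8.4  1.2  6.7]
```

```bash
python3 -m crank '[[[0,0,-0.5,-0.002,-0.001,0,0],[0,0,0,-0.0025,-0.0003,0,0],[0,0,0,-0.0025,0,0,0],[0,0,0,-0.0025,0,0,0],[0,0,0,0,0,0,0]]]' 55
python3 - <<'E'
from h import *
from rig import robot
o=robot.get_obs();st(o);where(o)
E
```

```text
time: 20.7
position: [0.6011, 0.2262, 0.1359]
tool_rot: [-0.18, -0.683, 0.689, -0.161]
ft_force: [-8.0, 1.2, -2.2]
grip_width: 0.0514
t 20.7 pos [0.6011 0.2262 0.1359] F [-8.   1.2 -2.2] w 0.0514 M [0.33 1.67 0.17]
pack in rail [-0.3 -1.1 27.5] ang [-0.07  2.09  0.13] F rail [-8.1  0.9  2.1]
```

```bash
python3 -m crank '[[[0,0,0.5,-0.001,0,0,0],[0,0,0.5,-0.0015,0,0,0],[0,0,0,-0.0015,0,0,0],[0,0,0,0,0,0,0],[0,0,0,0,0,0,0]]]' 55
python3 - <<'E'
from h import *
from rig import robot
o=robot.get_obs();st(o);where(o)
for n,off in(("side",(230,90)),("top",(215,110))):
    c=robot.camera(n);im=c["img"][:,:,::-1].copy();cv2.imwrite(f"pics/{n}9.png",im)
    z=cv2.resize(im[off[1]:off[1]+150,off[0]:off[0]+200],None,fx=4,fy=4,interpolation=cv2.INTER_CUBIC)
    cv2.imwrite(f"pics/{n}9z.png",z)
E
```

```text
time: 21.32
position: [0.6047, 0.226, 0.1372]
tool_rot: [-0.186, -0.681, 0.688, -0.167]
ft_force: [-6.1, 2.0, -6.0]
grip_width: 0.0516
t 21.32 pos [0.6047 0.226  0.1372] F [-6.1  2.  -6. ] w 0.0516 M [0.32 1.76 0.15]
pack in rail [ 3.6 -1.2 26.9] ang [-0.08  1.12  0.13] F rail [-8.4  1.8 -2.1]
```

View pics/side9z.png

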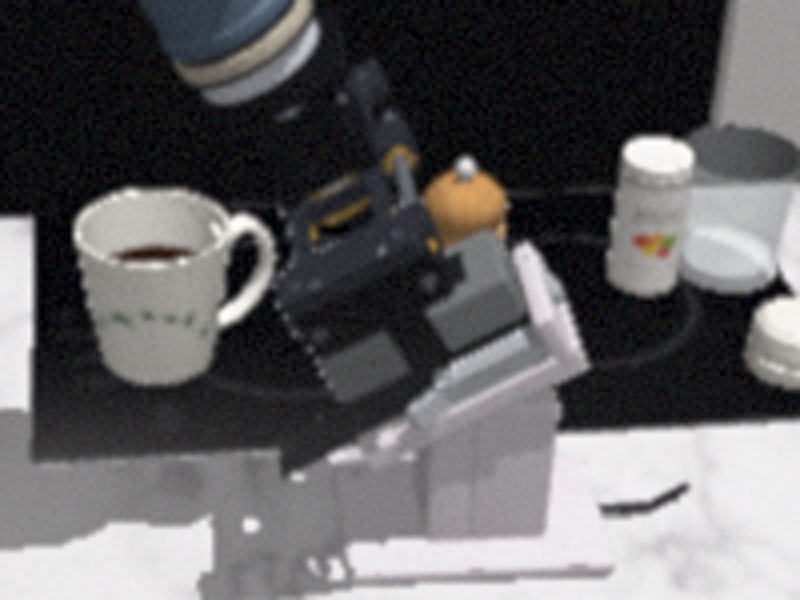

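View pics/top9z.png

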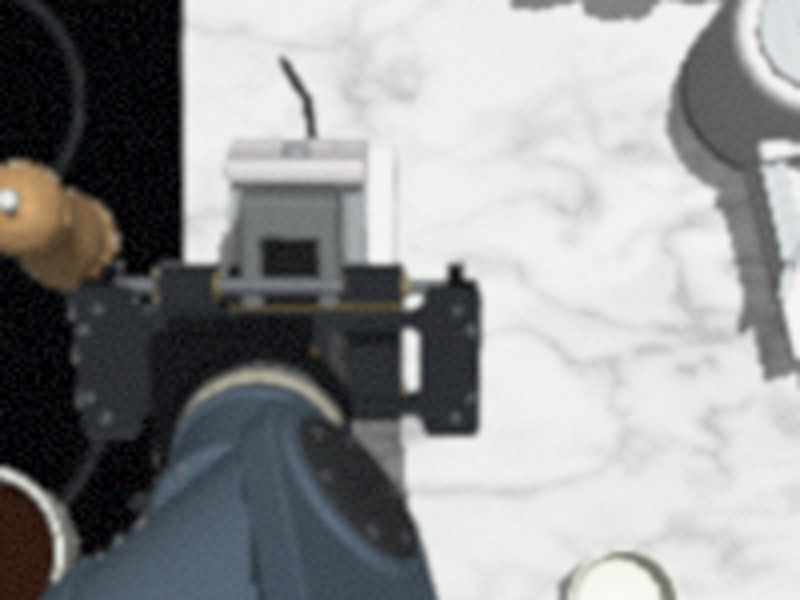

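```bash
python3 -m crank '[[[0,0,0,-0.001,0,0,0],[0,0,0,-0.0015,0,0,0],[0,0,0,-0.0015,0,0,0],[0,0,0,-0.001,0,0,0],[0,0,0,0,0,0,0]]]' 55
python3 - <<'E'
from h import *
from rig import robot
o=robot.get_obs();st(o);where(o)
E
```

```text
time: 22.05
position: [0.6047, 0.2258, 0.1375]
tool_rot: [-0.183, -0.681, 0.689, -0.164]
ft_force: [-14.6, 4.3, -3.7]
grip_width: 0.0519
t 22.05 pos [0.6047 0.2258 0.1375] F [-14.6   4.3  -3.7] w 0.0519 M [0.85 2.7  0.46]
pack in rail [ 3.7 -1.3 27.1] ang [-0.18  1.57  0.17] F rail [-14.6   3.8   4.2]
```

```bash
python3 -m crank '[[[0,0,0,0.003,0,0,0],[0,0,0,0.003,0,0,0],[0,0,0,0.003,0,0,0],[0,0,0,0.003,0,0,0],[0,0,0,0,0,0,0]]]' 55
python3 - <<'E'
from h import *
from rig import robot
o=robot.get_obs();st(o);where(o)
E
```

```text
time: 22.68
position: [0.6013, 0.2263, 0.1359]
tool_rot: [-0.188, -0.681, 0.687, -0.169]
ft_force: [-4.6, -1.0, -8.0]
grip_width: 0.0517
t 22.68 pos [0.6013 0.2263 0.1359] F [-4.6 -1.  -8. ] w 0.0517 M [ 0.05  1.88 -0.08]
pack in rail [-0.  -1.  27.5] ang [0.01 0.78 0.08] F rail [-8.  -1.2 -4.7]
```

```bash
python3 -m crank '[[[0,0,0,0.002,0,0,0],[0,0,0,0.002,0,0,0],[0,0,0,0.002,0,0,0],[0,0,0,0,0,0,0],[0,0,0,0,0,0,0]]]' 55
python3 - <<'E'
from h import *
from rig import robot
o=robot.get_obs();st(o);where(o)
E
```

```text
time: 23.3
position: [0.5998, 0.227, 0.1358]
tool_rot: [-0.191, -0.682, 0.685, -0.171]
ft_force: [2.6, -5.2, -2.6]
grip_width: 0.0517
t 23.3 pos [0.5998 0.227  0.1358] F [ 2.6 -5.2 -2.6] w 0.0517 M [-0.81  0.35 -0.55]
pack in rail [-1.4 -0.3 28.2] ang [0.15 0.32 0.05] F rail [ 1.  -5.2 -3.6]
```

```bash
python3 -m crank '[[[0,0,0,-0.002,0,-0.0005,0],[0,0,0,0,0,0,100],[0,0,0,0,0,0,100],[0,0,0,0,0,0,100],[0,0,0,0,0,0,100]]]' 20;  python3 -m crank '[[[0,0,0,0,0,0,100],[0,0,0,0,0,0,100],[0,0,0,0,-0.01,0,100],[0,0,0,0,-0.02,0,100],[0,0,0,0,-0.03,0,100]]]' 20; python3 -m crank '[[[0,0,0,0,-0.04,0,100],[0,0,0,0,-0.05,0,100],[0,0,0,0,-0.05,0,100],[0,0,0,0,0,0,100],[0,0,0,0,0,0,100]]]' 20
python3 - <<'E'
from h import *
from rig import robot
o=robot.get_obs();st(o)
for n,off in(("side",(230,90)),("top",(215,110))):
    c=robot.camera(n);im=c["img"][:,:,::-1].copy();cv2.imwrite(f"pics/{n}10.png",im)
    z=cv2.resize(im[off[1]:off[1]+150,off[0]:off[0]+200],None,fx=4,fy=4,interpolation=cv2.INTER_CUBIC)
    F=frame(PC,30)
    for poly,col in ((rect(-57,53,26,52),(0,0,255)),(rect(-57,53,26,22),(0,255,255)),(RAIL[1],(0,255,0))):
        q=(proj(n,F(np.array(poly,float)))-off+.5)*4;cv2.polylines(z,[q.round().astype(int)],True,col,1,cv2.LINE_AA)
    cv2.imwrite(f"pics/{n}10z.png",z)
E
```

```text
time: 23.92
position: [0.5993, 0.228, 0.1354]
tool_rot: [-0.189, -0.682, 0.686, -0.17]
ft_force: [0.5, -0.4, 0.7]
grip_width: 0.0827
time: 24.55
position: [0.5688, 0.2281, 0.1876]
tool_rot: [-0.189, -0.682, 0.686, -0.169]
ft_force: [1.3, -0.1, 1.1]
grip_width: 0.0869
time: 25.18
position: [0.5003, 0.23, 0.3093]
tool_rot: [-0.189, -0.682, 0.686, -0.17]
ft_force: [0.0, -0.2, -1.0]
grip_width: 0.0867
t 25.18 pos [0.5003 0.23   0.3093] F [ 0.  -0.2 -1. ] w 0.0867 M [0.04 0.26 0.04]
```

View pics/side10z.png

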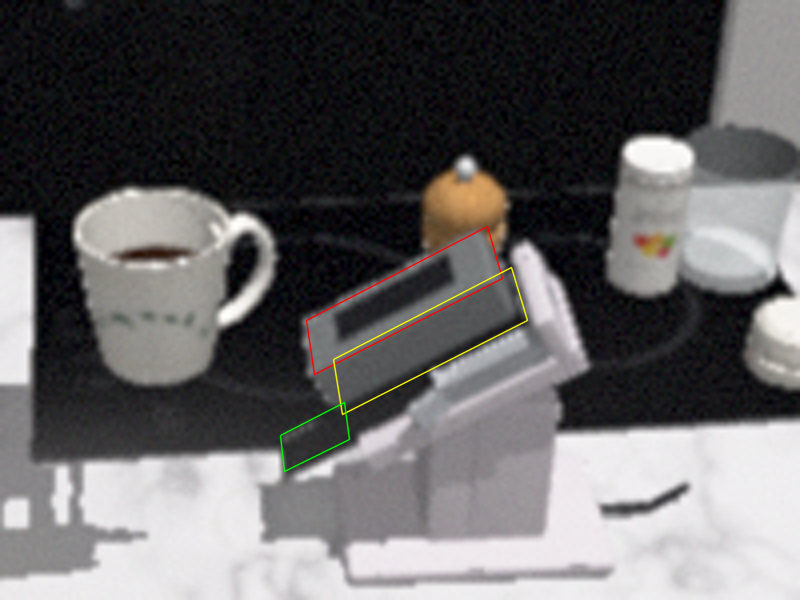

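View pics/top10z.png

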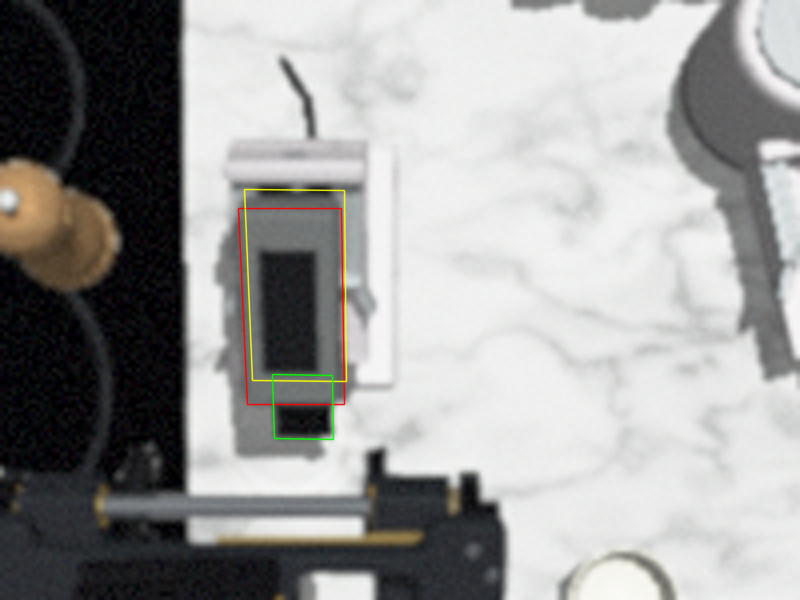

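Run:
```python
from h import *
from rig import robot
for n,off in(("side",(230,90)),("top",(215,110))):
    a=cv2.imread(f"pics/{n}10.png").astype(int)
    c=robot.camera(n);b=c["img"][:,:,::-1].astype(int);cv2.imwrite(f"pics/{n}11.png",b.astype(np.uint8))
    print(n,np.abs(a-b)[off[1]:off[1]+150,off[0]:off[0]+200].mean())
    for x in(-2,-14):
        print(x,((proj(n,frame(PC,30)((x,0,52)))[0]-off+.5)*4).round(0))
    # tongue crop
    for k in("0","11"):
        im=cv2.imread(f"pics/{n}{k}.png");o2=(285,180) if n=="side" else(270,195)
        cv2.imwrite(f"pics/tg_{n}{k}.png",cv2.resize(im[o2[1]:o2[1]+40,o2[0]:o2[0]+50],None,fx=12,fy=12,interpolation=cv2.INTER_CUBIC))
print(tri([("side",(230+396/4-.4,90+297/4-.4)),("top",(215+289/4-.4,110+311/4-.4))]),frame(PC,30)((-2,0,52)))
a=cv2.imread("pics/tg_side0.png");b=cv2.imread("pics/tg_side11.png");cv2.imwrite("pics/tg.png",cv2.resize(np.hstack([a,b]),(800,320)))
```

```text
side 3.8881111111111113
-2 [401. 300.]
-14 [381. 310.]
top 2.8556
-2 [293. 309.]
-14 [293. 330.]
[0.59038087 0.22927902 0.15245749] [[0.59228043 0.22753184 0.15203332]]
```

View pics/tg.png

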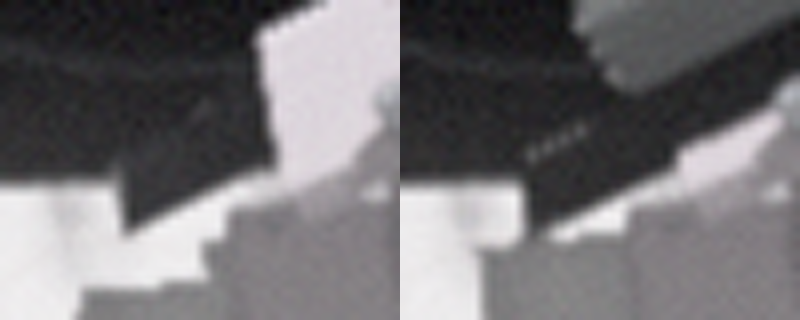

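Pack matches the latched position within about 2 mm. The stand's tongue tip sits where it was before insertion, within half a pixel. Nothing is moving and the gripper is clear, so I'm handing in.

Run:
```python
from rig import robot
print(robot.hand_in())
```

```text
the job is handed in; nothing more can be done
None
```

The pack is in the charging stand, by my checks latched, and the job was handed in at about 25 s of the 54 s. No verdict was reported.

**What I did:** I pressed the blender's catch to its stop (17 N), and the pack popped about 12 mm out. I gripped it by its sides, drew it 71 mm out and lifted it clear. Then I lowered it between the stand's flares, slid it up to the hard stop (measured force about 15 N), let it settle back on the catch, released and withdrew.

**Last checks:**
- **Latch:** The pack sits about 1 to 2 mm from the latched position in both cameras. When I eased back 6 mm, it moved only 1.4 mm and the plunger push vanished, so the catch was holding it.
- **Stand's catch:** The tongue tip is within half a pixel of where it was at the start. Pressed down 7 mm, it would have shifted by about 2.5 pixels.
- **Gripper:** It is open and well clear.
- **Bystanders:** I planned clear of the mill, mug and ramekin. They look unmoved in the last pictures, but I did not measure them.

**What disagreed:**
- **Heights:** My camera fits put heights about 3 to 5 mm lower than the text. Pressing the blender's catch agreed with the text's height there, so I used the text's heights.
- **Yaw:** The stand's yaw came out between -1.4° and -2.0° depending on the method. I used -1.7°.
- **Sideways offset:** The last triangulation puts the pack about 1.7 mm off the rail's centre line, inside the 5 mm allowed.

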